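Lay out a chocolate tasting row from lightest to darkest

ROBOT

A 7-joint arm with a two-finger parallel gripper is mounted at the origin on the work surface. World frame = base frame: x ahead of the robot, y to its left, z up, the work surface at z = 0. Lengths are in mm, angles in rad, forces in N, time in s.
With the tool pointing down it reaches from about 425 to 825 mm from the base axis. Payload 3.6 kg.
Tool frame: the origin (TCP) lies at the very end of the fingers, on their centre line; the grasp point (between the pads) lies grip_depth behind it (grip_depth is the distance from the TCP to the grasp point, in mm); x points along the fingers, z is the direction in which the jaws open and shut, and the axes are right-handed (so a half turn about x gives the same grasp; the last joint's range is limited). The gripper opens to 93 mm and grips with 3 to 60 N. Pads are 15 mm wide; open, the fingers measure 128 mm over their backs; the gripper's body (75 mm by 188 mm) begins 65 mm behind the grasp point.
Start: joints at [1.27, 0.615, -0.013, 1.423, 0.008, 1.103, -0.04], TCP at [176.393, -625.578, 218.64] pointing down, gripper open.
Joint ranges: [-3.12, 3.12], [-0.3, 2.06], [-1.34, 1.32], [0.26, 2.42], [-1.36, 4.5], [0.01, 1.98], [-2.84, 2.84]. Speed limits (rad/s): [2.79, 2.79, 3.14, 3.14, 3.14, 3.14, 3.14].

INTERFACE

Orientations are given as a unit quaternion [x, y, z, w].
In Python, from bench import read_state, camera, camera_model, sign_off, grip_depth gives the robot as it stands. The module is installed in compiled form; this text tells all that it offers.
- The arm moves only by the shell command python3 -m jog 'ROWS'. ROWS is JSON, a list of rows, each an object of numbers: "ax", "ay", "az": the turn, a rotation vector about the world's x, y, z in units of 8 degrees (1.0 is 8 degrees); "dx", "dy", "dz": the shift along the world's x, y, z in cm; "fingers": the opening in per cent of the stroke, from 0 (shut) to 100 (fully open). In form: [{"ax": .., "ay": .., "az": .., "dx": .., "dy": .., "dz": .., "fingers": ..}, ...]. A call has 1 to 20 rows; each row shifts and turns the pose as measured when the row begins; what a row does not reach is not made up. A row lasts 1/10 s, in which the tool goes at most 50 mm and 8.59 degrees, less where a joint would pass 70% of its speed; a pose out of reach is approached as far as the arm can. A call with a gripper value outside its range is refused whole. The fingers move at their own pace and stop on an object; the grip force is fixed at half the most. Time passes only in rows, so rows that do not move let the fingers close. It gives the time, the measured TCP pose, the force and the opening at its end, in the units of the state.
- read_state(): the state, without advancing time (a new reading comes with each control period).
- camera(name): name is "side" or "top"; returns (picture, depth): 384x512x3 uint8, blue, green, red; 384x512 float32, mm along the optical axis (not along the pixel's ray), 0 where there is no reading.
- camera_model(name): a dict with "fx", "fy", "cx", "cy" (pixels), "view" (4x4, takes a point from world to camera coordinates). Camera axes: x right, y down, z forward; pixel columns grow to the right and rows downward; lengths in mm; the calibration is good to about 2 mm. A picture is of the moment at which its call begins. camera_model takes no time and is no camera call.
- sign_off(): hands the job in, once; it reports no verdict.
The state is a dict: "time": time; "qpos": joint angles; "joint_vel": joint speeds; "tau": joint torques, N m; "ee_pos": TCP position; "ee_rot": TCP orientation; "ft_force": force on the tool from outside, world axes, zero at the start; "ft_torque": the same for the moment, N m; "opening": opening from 0.0 (shut) to 1.0 (fully open).
Only numpy, scipy, OpenCV 4.12 (cv2) and the standard library are available. Lean on these libraries where they do the work, as an engineer would, in place of code of your own. Each camera call takes 0.05 s, during which the arm holds its last target.

TASK

Move the four chocolate hearts from the green mat to the four round marks of the wooden tasting board, one in the middle of each mark, in order of shade from the lightest on the mark next to the gold disc to the darkest on the mark next to the black disc. Set each one down flat without dropping it, and leave the bowl, the jar and the scraper where they are.

Things in the scene. Friction and masses are not known exactly. Their poses are not given: they have to be found in the camera images.
- heart_ivory: Loose heart-shaped chocolate, ivory (creamy white), the lightest. 48 mm wide (x), 44 mm long (y), 24 mm high (top 4 mm stepped in 3 mm), 45 g, rigid, upright sides; starts flat on a thin green mat. Origin: underside, centre of the outline; +y runs from the tip to the two lobes. Widest (48 mm along x) 8 mm to +y of the origin: pads closing along x hold it there.
- heart_caramel: Loose heart-shaped chocolate, tan caramel brown, the second lightest. 48 mm wide (x), 44 mm long (y), 24 mm high (top 4 mm stepped in 3 mm), 45 g, rigid, upright sides; starts flat on a thin green mat. Origin: underside, centre of the outline; +y runs from the tip to the two lobes. Widest (48 mm along x) 8 mm to +y of the origin: pads closing along x hold it there.
- heart_milk: Loose heart-shaped chocolate, mid-brown milk chocolate, the second darkest. 48 mm wide (x), 44 mm long (y), 24 mm high (top 4 mm stepped in 3 mm), 45 g, rigid, upright sides; starts flat on a thin green mat. Origin: underside, centre of the outline; +y runs from the tip to the two lobes. Widest (48 mm along x) 8 mm to +y of the origin: pads closing along x hold it there.
- heart_dark: Loose heart-shaped chocolate, nearly black dark chocolate, the darkest. 48 mm wide (x), 44 mm long (y), 24 mm high (top 4 mm stepped in 3 mm), 45 g, rigid, upright sides; starts flat on a thin green mat. Origin: underside, centre of the outline; +y runs from the tip to the two lobes. Widest (48 mm along x) 8 mm to +y of the origin: pads closing along x hold it there.
- board: Fixed dark wooden board, 410 (y) x 110 (x) x 12 mm, beyond the hearts. Origin: centre of its underside. On its centre line x = 0 are four flush round marks, 68 mm across, dark rims, at y = -112.5, -37.5, 37.5, 112.5 mm, and a 26 mm disc at y = 172.5 and -172.5 mm, one gold, one black; which end has which varies.
- gold_disc: Fixed gold disc, 26 mm across, 3 mm thick, on the board near one end: the tasting row begins there. Origin: centre of its underside, on the board's top. The marks' centres lie 60, 135, 210 and 285 mm from it along the board.
- bowl: Bystander: loose green mixing bowl, 190 mm wide, 85 mm high, right of the mat. Origin: centre of its underside. Leave alone.
- jar: Bystander: loose brown storage jar, 56 mm diameter, 85 mm high with dark lid, right of the board. Origin: centre of its underside. Leave alone.
- scraper: Bystander: loose steel scraper with black grip, 150 mm wide, 113 mm deep, 18 mm high, lying left of the mat. Origin: near its middle, on the counter. Leave alone.
Not all that is in view belongs to the job. There is more than one size of the heart_dark; the one meant has the size given above. Of the things that look like the heart_caramel, the smaller one is meant.

How it is judged (in metres and radians):
At the end, for the whole second after the job is handed in: Counted from the gold disc the marks hold the ivory, caramel, milk and dark heart; each heart's centre is within 12 mm of its mark's centre both along and across the board, it lies flat on the board (within 4 mm of its top, tilted less than 0.15 rad), released and at rest (horizontal distance between heart_ivory and gold_disc between 0.048 and 0.072 m and x of heart_ivory in the frame of board between -0.012 and 0.012 m and y of heart_ivory in the frame of board between -0.14 and 0.14 m and z of heart_ivory in the frame of board between 0.008 and 0.016 m and angle between each of heart_ivory, heart_caramel, heart_milk, heart_dark's own z axis and vertical below 0.15 rad and linear speed of each of heart_ivory, heart_caramel, heart_milk, heart_dark below 0.01 m/s and angular speed of each of heart_ivory, heart_caramel, heart_milk, heart_dark below 0.1 rad/s and horizontal distance between heart_caramel and gold_disc between 0.123 and 0.147 m and x of heart_caramel in the frame of board between -0.012 and 0.012 m and y of heart_caramel in the frame of board between -0.14 and 0.14 m and z of heart_caramel in the frame of board between 0.008 and 0.016 m and horizontal distance between heart_milk and gold_disc between 0.198 and 0.222 m and x of heart_milk in the frame of board between -0.012 and 0.012 m and y of heart_milk in the frame of board between -0.14 and 0.14 m and z of heart_milk in the frame of board between 0.008 and 0.016 m and horizontal distance between heart_dark and gold_disc between 0.273 and 0.297 m and x of heart_dark in the frame of board between -0.012 and 0.012 m and y of heart_dark in the frame of board between -0.14 and 0.14 m and z of heart_dark in the frame of board between 0.008 and 0.016 m); the robot touches nothing.
It fails at once if a heart is dropped: let go while its underside is more than 50 mm above the counter (38 mm above the board) ((height (world z) of heart_ivory above 0.05 m and contact force between heart_ivory and the fingers below 0.01 N) or (height (world z) of heart_caramel above 0.05 m and contact force between heart_caramel and the fingers below 0.01 N) or (height (world z) of heart_milk above 0.05 m and contact force between heart_milk and the fingers below 0.01 N) or (height (world z) of heart_dark above 0.05 m and contact force between heart_dark and the fingers below 0.01 N)).
It fails at once if the bowl, jar or scraper is pushed more than 20 mm (distance of any of bowl, jar, scraper from where it was at the start of the episode above 0.02 m).
It also fails if it takes over 83 s, if anything falls off the work surface, if the arm or the gripper's body presses on something with over 40 N, if the wrist force passes 120 N, or if a joint passes its speed limit or range.

## Working session

There is one attempt and no reset: what is moved stays moved. The work goes in short steps, Python scripts to look and compute and a shell command to move; the robot and the scene stay as the last step left them, time stands still between calls to the robot, and variables do not carry over. Pictures are saved under pics/ and viewed, and the job is handed in when it is done.

```bash
mkdir -p pics
cat > h.py <<'E'
import numpy as np,cv2
from bench import *
def snap(n,tag):
    p,d=camera(n); cv2.imwrite(f'pics/{tag}.png',p); np.savez(f'/tmp/{tag}.npz',p=p,d=d); return p,d
def world(n,d):
    m=camera_model(n); v,u=np.mgrid[0:384,0:512]
    c=np.stack([(u-m['cx'])/m['fx']*d,(v-m['cy'])/m['fy']*d,d,np.ones_like(d)],-1)
    return (c@np.linalg.inv(np.array(m['view'])).T)[...,:3]
E
python3 - <<'E'
from h import *
s=read_state();print(s)
print(grip_depth() if callable(grip_depth) else grip_depth)
snap('top','top0');snap('side','side0')
for n in('top','side'):print(camera_model(n))
E
```

```text
{'time': 0.0, 'qpos': array([ 1.26949019,  0.61589611, -0.01258201,  1.42489029,  0.00813027,
        1.1034032 , -0.04040207]), 'joint_vel': array([-1.82198164e-04,  2.15460656e-03,  3.66916140e-05, -6.12511682e-04,
        2.26966280e-03,  9.96102573e-05,  9.92694497e-04]), 'tau': array([ 2.48444003e-04, -4.58936334e+01,  2.09049848e-01, -1.65743387e+01,
       -6.10646093e-02,  2.04300333e-02,  2.49681425e-04]), 'ee_pos': array([ 176.15124186, -624.85318551,  217.49914621]), 'ee_rot': array([ 0.42730708,  0.56451847, -0.42626796,  0.56304811]), 'ft_force': array([-0.26209783,  0.33594068, -0.14423398]), 'ft_torque': array([-0.03225167, -0.02907167,  0.04129143]), 'opening': 1.0017684589974054}
18.8
{'fx': 373.51896943367836, 'fy': 373.51896943367836, 'cx': 256.523106531016, 'cy': 189.5408361673664, 'view': array([[-1.38027639e-02, -9.99312225e-01, -3.44174333e-02,
         2.22999028e+01],
       [-9.95186043e-01,  1.70695400e-02, -9.65058025e-02,
         5.16322479e+02],
       [ 9.70269180e-02,  3.29197025e-02, -9.94737187e-01,
         1.00166601e+03],
       [ 0.00000000e+00,  0.00000000e+00,  0.00000000e+00,
         1.00000000e+00]])}
{'fx': 365.3425527722805, 'fy': 365.3425527722805, 'cx': 258.0199864719787, 'cy': 194.668981579635, 'view': array([[-3.77415701e-01, -9.25807735e-01, -2.09147712e-02,
         1.76554360e+02],
       [-5.89101383e-01,  2.57457048e-01, -7.65947406e-01,
         3.34120363e+02],
       [ 7.14504688e-01, -2.76759656e-01, -6.42562949e-01,
         9.49534189e+02],
       [ 0.00000000e+00,  0.00000000e+00,  0.00000000e+00,
         1.00000000e+00]])}
```

View pics/top0.png

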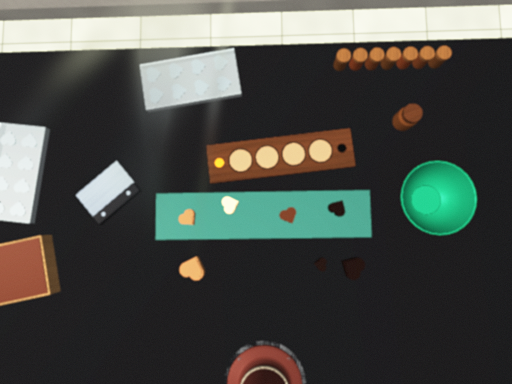

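View pics/side0.png

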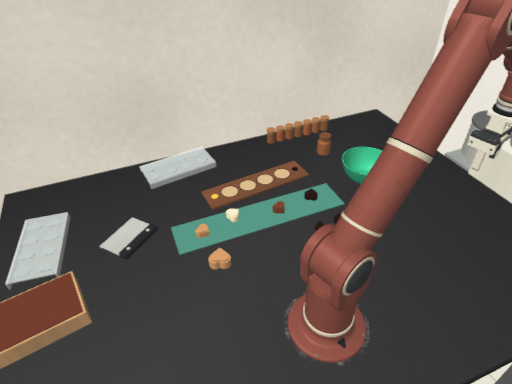

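The top view shows the four hearts on the mat: caramel (187,217), ivory (230,204), milk (288,214) and dark (337,208). The gold disc is at (219,162) on the left and black at (342,148) on the right. The hearts off the mat are decoys.

```bash
cat > meas.py <<'E'
from h import *
z=np.load('/tmp/top0.npz');p,d=z['p'],z['d'];W=world('top',d)
g=lambda u,v:W[v,u].round(1)
print('mat',g(250,230),'counter',g(250,260),'board',g(253,170))
for n,(u,v) in dict(car=(187,217),iv=(230,204),milk=(288,214),dark=(337,208),bigcar=(192,268),bigdark=(353,267),gold=(219,162),black=(342,148)).items():
    b=np.zeros(d.shape,bool);b[v-16:v+17,u-16:u+17]=1
    m=(b&(W[...,2]>W[v,u,2]-9)&(W[...,2]>14)).astype(np.uint8)
    k,l=cv2.connectedComponents(m); m=l==l[v,u]
    q=W[m]; print(n,m.sum(),'z',np.percentile(q[:,2],[5,50,95]).round(1),'mean',q.mean(0).round(1),'min',q.min(0).round(1),'max',q.max(0).round(1))
x0,y0,x1,y1=170,125,370,240
cv2.imwrite('pics/crop0.png',cv2.resize(p[y0:y1,x0:x1],None,fx=4,fy=4,interpolation=cv2.INTER_CUBIC))
E
python3 meas.py
```

```text
mat [406.   34.7   3.6] counter [323.6  35.8   2.4] board [573.5  24.    8.9]
car 188 z [19.4 25.4 28.9] mean [443.7 204.2  35.7] min [417.  -19.5  16. ] max [ 466.3  230.3 1047. ]
iv 186 z [20.6 25.  28.9] mean [477.3  90.4  24.8] min [453.4  68.7  18.3] max [497.8 110.5  29.6]
milk 187 z [19.8 24.9 28.3] mean [447.3 -70.4  24.6] min [426.4 -90.3  18. ] max [467.3 -46.1  30.1]
dark 184 z [21.2 25.2 28.1] mean [ 462.8 -203.7   30.6] min [ 417.  -223.2   20.3] max [ 484.3  -19.5 1047. ]
bigcar 379 z [26.6 32.6 36.1] mean [304.9 189.7  40.1] min [276.8 -19.5  23.7] max [ 417.   225.3 1047. ]
bigdark 341 z [24.5 30.8 34.4] mean [ 304.8 -239.    42.1] min [ 272.6 -270.3   23. ] max [ 417.   -19.5 1047. ]
gold 36 z [14.4 15.4 18. ] mean [597.3 117.8  15.8] min [584.9 107.6  14. ] max [611.  130.2  19.7]
black 40 z [14.1 15.6 17.2] mean [ 625.9 -218.4   41.4] min [ 417.  -233.9   14.1] max [ 646.8  -19.5 1047. ]
```

```bash
ls pics
```

```text
crop0.png
side0.png
top0.png
```

View pics/crop0.png

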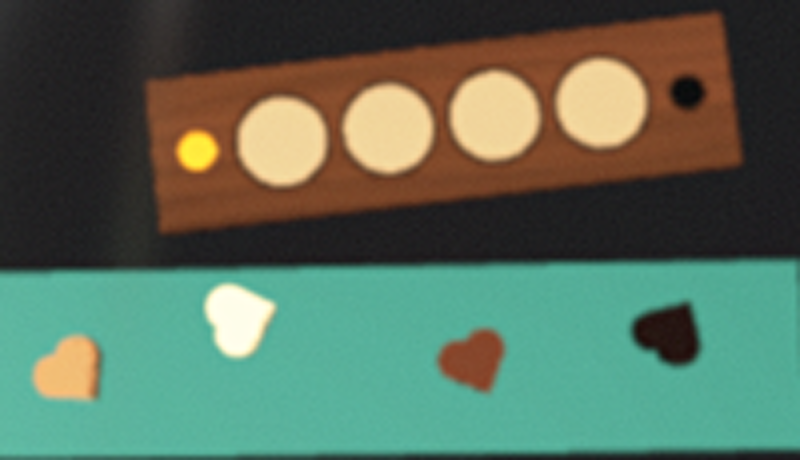

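```bash
cat > fit.py <<'E'
from h import *
from scipy.optimize import minimize
from scipy.spatial.transform import Rotation as R
def outline():
    a=np.linspace(-50,130,40)
    # tangent from tip to lobe circle
    c=np.array([10,8.]);r=14
    L=np.hypot(10,30);b=np.arctan2(30,10)-np.arcsin(r/L);t=np.array([0,-22])+np.sqrt(L*L-r*r)*np.array([np.cos(b),np.sin(b)])
    a0=np.arctan2(*(t-c)[::-1]);a1=np.pi-np.arccos(10/14)
    ang=np.linspace(a0,a1,40)
    rt=c+r*np.c_[np.cos(ang),np.sin(ang)]
    return np.r_[[[0,-22.]],rt,rt[::-1]*[-1,1]]
O=outline();S=8
def proj(P,cam):
    m=camera_model(cam);q=np.c_[P,np.ones(len(P))]@np.array(m['view']).T
    return np.c_[m['fx']*q[:,0]/q[:,2]+m['cx'],m['fy']*q[:,1]/q[:,2]+m['cy']]
def render(x,y,th,cam,z0,o,sz):
    c,s=np.cos(th),np.sin(th);B=O@np.array([[c,s],[-s,c]])+[x,y]
    im=np.zeros((sz*S,sz*S),np.uint8)
    ps=[proj(np.c_[B,np.full(len(B),z)],cam) for z in (z0,z0+20)]
    for i in range(len(B)):
        j=(i+1)%len(B)
        quad=np.array([ps[0][i],ps[0][j],ps[1][j],ps[1][i]])
        cv2.fillPoly(im,[np.int32(np.round(((quad-o+.5)*S-.5)*16))],1,shift=4)
    for q in ps: cv2.fillPoly(im,[np.int32(np.round(((q-o+.5)*S-.5)*16))],1,shift=4)
    return im
def fit(p,cam,uv,z0,bgf,x0,half=18):
    o=np.array(uv)-half;sz=2*half+1
    crop=cv2.resize(p[o[1]:o[1]+sz,o[0]:o[0]+sz],None,fx=S,fy=S,interpolation=cv2.INTER_CUBIC).astype(float)
    fg=np.median(p[uv[1]-1:uv[1]+2,uv[0]-1:uv[0]+2].reshape(-1,3),0).astype(float);bg=np.array(bgf,float)
    t=((crop-bg)@(fg-bg))/((fg-bg)@(fg-bg)); M=(t>.5).astype(np.uint8)
    k,l=cv2.connectedComponents(M);M=(l==l[half*S+4,half*S+4]).astype(np.uint8)
    def cost(v):
        r=cv2.GaussianBlur(render(v[0],v[1],v[2],cam,z0,o,sz).astype(np.float32),(0,0),3)
        return ((r-cv2.GaussianBlur(M.astype(np.float32),(0,0),3))**2).sum()/M.sum()
    best=None
    for th in np.arange(0,6.28,.52):
        r=minimize(cost,[*x0,th],method='Nelder-Mead',options=dict(initial_simplex=np.array([[*x0,th],[x0[0]+4,x0[1],th],[x0[0],x0[1]+4,th],[*x0,th+.25]]),maxiter=120))
        if best is None or r.fun<best.fun:best=r
    x,y,th=best.x
    # check overlay
    im=np.clip(crop,0,255).astype(np.uint8).copy();cs,_=cv2.findContours(render(x,y,th,cam,z0,o,sz),0,1);cv2.drawContours(im,cs,-1,(0,0,255),1)
    return x,y,th%(2*np.pi),best.fun,im
if __name__=='__main__':
    z=np.load('/tmp/top0.npz');p,d=z['p'],z['d']
    bg=np.median(p[225:235,220:330].reshape(-1,3),0)
    ims=[]
    for n,uv,x0 in [('ivory',(230,204),(477,90)),('caramel',(187,217),(442,205)),('milk',(288,214),(447,-70)),('dark',(337,208),(463,-204))]:
        *r,im=fit(p,'top',uv,1.5,bg,x0);ims.append(im);x,y,th,f=r
        c,s=np.cos(th),np.sin(th)
        print(n,'xy',round(x,1),round(y,1),'th deg',round(np.degrees(th),1),'cost',round(f,3),'grasp',round(x-8*s,1),round(y+8*c,1))
    cv2.imwrite('pics/fit0.png',cv2.resize(np.vstack([np.hstack(ims[:2]),np.hstack(ims[2:])]),(592,592)))
    Rm=R.from_quat(read_state()['ee_rot']).as_matrix();print(Rm.round(3))
    # board: discs & marks
    def cen(mask):
        k,l,st,ce=cv2.connectedComponentsWithStats(mask.astype(np.uint8));i=1+st[1:,4].argmax();return ce[i],st[i,4]
    def ray(uv,zz,cam='top'):
        m=camera_model(cam);V=np.array(m['view']);C=-V[:3,:3].T@V[:3,3];dr=V[:3,:3].T@[(uv[0]-m['cx'])/m['fx'],(uv[1]-m['cy'])/m['fy'],1]
        return C+dr*(zz-C[2])/dr[2]
    hsv=cv2.cvtColor(p,cv2.COLOR_BGR2HSV).astype(int);pts=[]
    for uv in [(240,160),(267,157),(293,154),(320,151)]:
        mk=np.zeros(d.shape,bool);mk[uv[1]-16:uv[1]+17,uv[0]-13:uv[0]+14]=1
        g=mk&(hsv[...,2]>170);g2,a=cen(g&(p[...,0]>110));pts.append(ray(g2,12));print('mark',g2.round(1),a,pts[-1].round(1))
    mk=np.zeros(d.shape,bool);mk[153:172,210:227]=1
    g2,a=cen(mk&(p[...,2]>180));print('gold',g2,a,ray(g2,15).round(1))
    print(np.linalg.norm(np.diff(pts,axis=0),axis=1), np.degrees(np.arctan2(*(pts[3]-pts[0])[:2][::-1])))
E
python3 fit.py
```

```text
Traceback (most recent call last):
  File "fit.py", line 49, in <module>
    *r,im=fit(p,'top',uv,1.5,bg,x0);ims.append(im);x,y,th,f=r
          ~~~^^^^^^^^^^^^^^^^^^^^^^
  File "fit.py", line 38, in fit
    r=minimize(cost,[*x0,th],method='Nelder-Mead',options=dict(initial_simplex=np.array([[*x0,th],[x0[0]+4,x0[1],th],[x0[0],x0[1]+4,th],[*x0,th+.25]]),maxiter=120))
  File "fit.py", line 34, in cost
    r=cv2.GaussianBlur(render(v[0],v[1],v[2],cam,z0,o,sz).astype(np.float32),(0,0),3)
                       ~~~~~~^^^^^^^^^^^^^^^^^^^^^^^^^^^^
  File "fit.py", line 20, in render
    ps=[proj(np.c_[B,np.full(len(B),z)],cam) for z in (z0,z0+20)]
        ~~~~^^^^^^^^^^^^^^^^^^^^^^^^^^^^^^^^
  File "fit.py", line 15, in proj
    m=camera_model(cam);q=np.c_[P,np.ones(len(P))]@np.array(m['view']).T
ValueError: time passes only in moves, steps and waits
```

Too many camera_model calls, it seems; I'll cache it.

```bash
cat >> h.py <<'E'
import functools
camera_model=functools.lru_cache(None)(camera_model)
E
python3 fit.py
```

```text
ivory xy 479.7 88.3 th deg 20.2 cost 0.025 grasp 476.9 95.8
caramel xy 440.6 207.8 th deg 309.9 cost 0.017 grasp 446.7 212.9
milk xy 443.4 -72.4 th deg 293.0 cost 0.022 grasp 450.8 -69.3
dark xy 466.7 -207.3 th deg 57.7 cost 0.027 grasp 459.9 -203.0
[[-0.001  0.962  0.271]
 [ 0.002  0.271 -0.962]
 [-1.    -0.    -0.002]]
mark [240.1 159.8] 359 [602.6  59.8  12. ]
mark [266.7 156.7] 372 [610.1 -15.   12. ]
mark [293.2 153.5] 367 [617.6 -89.4  12. ]
mark [319.9 150.2] 366 [ 625.3 -164.1   12. ]
gold [218.94444444 162.24444444] 90 [596.4 119.1  15. ]
[75.20996339 74.77932397 75.05677208] -84.20731581026278
```

View pics/fit0.png

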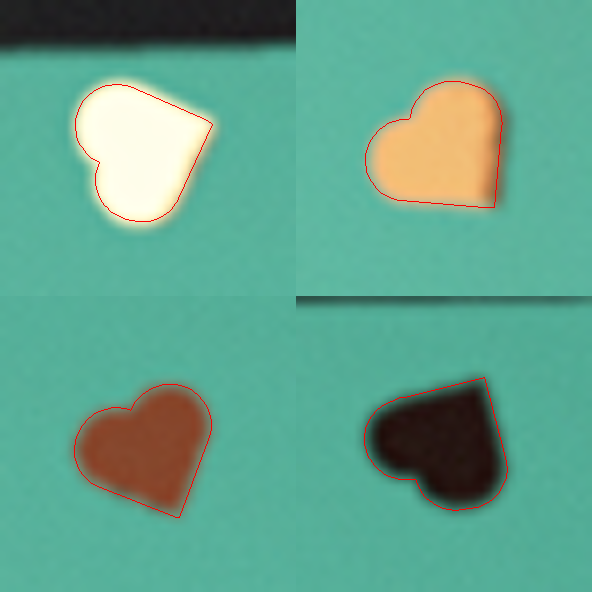

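The outline fits match the hearts well, and the mark spacing comes out at 75 mm. Milk first, because it needs the least turning.

```bash
python3 -m jog '[{"dx":3.6,"dy":3,"az":0.1},{"dx":3.6,"dy":3,"az":0.1},{"dx":3.6,"dy":3,"az":0.1},{"dx":3.6,"dy":3,"az":0.1},{"dx":3.6,"dy":3,"az":0.1},{"dx":3.6,"dy":3,"az":0.1},{"dx":3.6,"dy":3,"az":0.1},{"dx":3.6,"dy":3,"az":0.1},{"dx":3.6,"dy":3,"az":0.1},{"dx":-0.6,"dy":3.5},{"dx":-0.6,"dy":3.5},{"dx":-0.6,"dy":3.5},{"dx":-0.6,"dy":3.5}]'
cat > go.py <<'E'
# usage: go.py x y z psi_deg : remaining shift in cm, turn in units (heading mod 180)
import sys;from h import *
from scipy.spatial.transform import Rotation as R
s=read_state();M=R.from_quat(s['ee_rot']).as_matrix()
t=np.array(list(map(float,sys.argv[1:4])));ps=float(sys.argv[4])
psi=np.degrees(np.arctan2(M[1,2],M[0,2]));e=ps-psi
if len(sys.argv)<6:e=(e+90)%180-90
rv=np.degrees(np.cross(M[:,0],[0,0,-1]))/8
print('t',round(s['time'],2),'pos',s['ee_pos'].round(1),'psi',psi.round(1),'q7',s['qpos'][6].round(2),'open',round(s['opening']*93,1),'F',s['ft_force'].round(1))
print('d(cm)',((t-s['ee_pos'])/10).round(2),'az',round(e/8,2),'tilt fix ax,ay',rv[:2].round(2))
E
python3 go.py 450.8 -69.3 120 -67
```

```text
t 0.1 pos [ 176.2 -624.9  217.6] psi -74.2 q7 -0.04 open 92.8 F [-0.1  0.1 -0.1]
d(cm) [27.46 55.56 -9.76] az 0.91 tilt fix ax,ay [-0.02 -0.  ]validation failed for argument at $[0]...
```

Every key may be required in each row, so I'll write full rows.

```bash
python3 -m jog '[{"ax":0,"ay":0,"az":0.1,"dx":3.6,"dy":3,"dz":0,"fingers":100}]'; python3 go.py 450.8 -69.3 120 -67
```

```text
time: 0.2
ee_pos: [203.9, -598.9, 216.5]
ee_rot: [0.425, 0.566, -0.428, 0.562]
ft_force: [0.8, 0.5, -1.2]
opening: 1.003
t 0.2 pos [ 203.9 -598.9  216.5] psi -74.2 q7 -0.1 open 93.2 F [ 0.8  0.5 -1.2]
d(cm) [24.69 52.96 -9.65] az 0.9 tilt fix ax,ay [ 0.01 -0.05]
```

```bash
python3 -m jog '[{"ax":0,"ay":0,"az":0.1,"dx":3.6,"dy":3,"dz":0,"fingers":100},{"ax":0,"ay":0,"az":0.1,"dx":3.6,"dy":3,"dz":0,"fingers":100},{"ax":0,"ay":0,"az":0.1,"dx":3.6,"dy":3,"dz":0,"fingers":100},{"ax":0,"ay":0,"az":0.1,"dx":3.6,"dy":3,"dz":0,"fingers":100},{"ax":0,"ay":0,"az":0.1,"dx":3.6,"dy":3,"dz":0,"fingers":100},{"ax":0,"ay":0,"az":0.1,"dx":3.6,"dy":3,"dz":0,"fingers":100},{"ax":0,"ay":0,"az":0.1,"dx":3.6,"dy":3,"dz":0,"fingers":100},{"ax":0,"ay":0,"az":0.1,"dx":3.6,"dy":3,"dz":0,"fingers":100},{"ax":0,"ay":0,"az":0,"dx":-0.6,"dy":3.5,"dz":0,"fingers":100},{"ax":0,"ay":0,"az":0,"dx":-0.6,"dy":3.5,"dz":0,"fingers":100},{"ax":0,"ay":0,"az":0,"dx":-0.6,"dy":3.5,"dz":0,"fingers":100}]'; python3 go.py 450.8 -69.3 120 -67
```

```text
time: 1.3
ee_pos: [485.1, -235.5, 209.7]
ee_rot: [0.392, 0.593, -0.393, 0.583]
ft_force: [0.6, 0.2, 0.3]
opening: 1.003
t 1.3 pos [ 485.1 -235.5  209.7] psi -67.5 q7 -0.81 open 93.2 F [0.6 0.2 0.3]
d(cm) [-3.43 16.62 -8.97] az 0.06 tilt fix ax,ay [-0.05 -0.08]
```

```bash
python3 -m jog '[{"ax":0,"ay":0,"az":0,"dx":-0.7,"dy":3.3,"dz":-1.8,"fingers":100},{"ax":0,"ay":0,"az":0,"dx":-0.7,"dy":3.3,"dz":-1.8,"fingers":100},{"ax":0,"ay":0,"az":0,"dx":-0.7,"dy":3.3,"dz":-1.8,"fingers":100},{"ax":0,"ay":0,"az":0,"dx":-0.7,"dy":3.3,"dz":-1.8,"fingers":100},{"ax":0,"ay":0,"az":0,"dx":-0.7,"dy":3.3,"dz":-1.8,"fingers":100},{"ax":0,"ay":0,"az":0,"dx":0,"dy":0,"dz":0,"fingers":100}]'; python3 go.py 450.8 -69.3 60 -67
```

```text
time: 1.9
ee_pos: [446.4, -58.1, 116.8]
ee_rot: [0.39, 0.595, -0.39, 0.585]
ft_force: [-0.1, -0.7, 0.4]
opening: 0.999
t 1.9 pos [446.4 -58.1 116.8] psi -66.9 q7 -1.15 open 92.9 F [-0.1 -0.7  0.4]
d(cm) [ 0.44 -1.12 -5.68] az -0.01 tilt fix ax,ay [-0.06 -0.09]
```

```bash
python3 -m jog '[{"ax":0,"ay":0,"az":0,"dx":0.4,"dy":-1.1,"dz":-2.5,"fingers":100},{"ax":0,"ay":0,"az":0,"dx":0,"dy":0,"dz":-2.5,"fingers":100},{"ax":-0.05,"ay":-0.1,"az":0,"dx":0,"dy":0,"dz":0,"fingers":100},{"ax":0,"ay":0,"az":0,"dx":0,"dy":0,"dz":0,"fingers":100}]'; python3 go.py 450.8 -69.3 4 -67
```

```text
time: 2.3
ee_pos: [451.6, -69.5, 66.1]
ee_rot: [0.39, 0.589, -0.388, 0.592]
ft_force: [0.2, -0.0, 0.2]
opening: 0.997
t 2.3 pos [451.6 -69.5  66.1] psi -66.8 q7 -1.15 open 92.7 F [ 0.2 -0.   0.2]
d(cm) [-0.08  0.02 -6.21] az -0.03 tilt fix ax,ay [-0.    0.03]
```

```bash
python3 -m jog '[{"ax":0,"ay":0,"az":0,"dx":-0.1,"dy":0,"dz":-2,"fingers":100},{"ax":0,"ay":0,"az":0,"dx":0,"dy":0,"dz":-2,"fingers":100},{"ax":0,"ay":0,"az":0,"dx":0,"dy":0,"dz":-1,"fingers":100},{"ax":0,"ay":0,"az":0,"dx":0,"dy":0,"dz":-0.5,"fingers":100},{"ax":0,"ay":0,"az":0,"dx":0,"dy":0,"dz":0,"fingers":100}]'; python3 go.py 450.8 -69.3 4 -67
```

```text
time: 2.8
ee_pos: [455.2, -71.6, 14.7]
ee_rot: [0.392, 0.585, -0.387, 0.595]
ft_force: [-0.2, -0.2, 0.1]
opening: 1.0
t 2.8 pos [455.2 -71.6  14.7] psi -66.9 q7 -1.16 open 93.0 F [-0.2 -0.2  0.1]
d(cm) [-0.44  0.23 -1.07] az -0.01 tilt fix ax,ay [0.02 0.11]
```

Run:
```python
from h import *
p,d=snap('top','t1');p2,_=snap('side','s1')
cv2.imwrite('pics/c1.png',np.hstack([cv2.resize(p[150:270,230:350],(400,400)),cv2.resize(p2[150:270,210:330],(400,400))]))
```

```text
(no output)
```

View pics/c1.png

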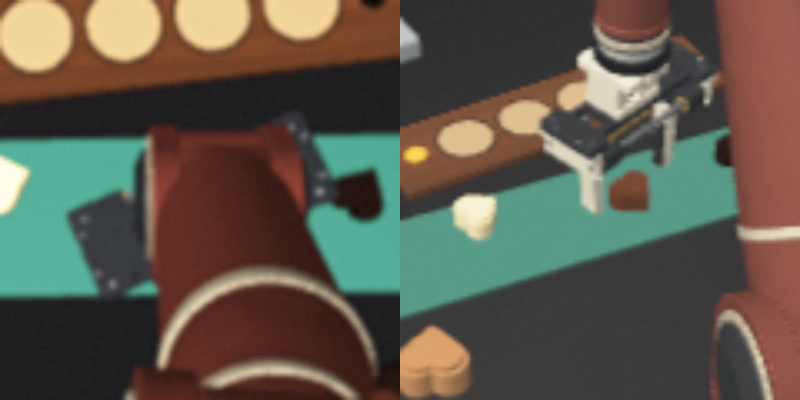

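The fingers straddle the milk heart (side view near pixel (275,207)). Next come the final descent and the grip.

```bash
python3 -m jog '[{"ax":0,"ay":0.1,"az":0,"dx":-0.5,"dy":0.2,"dz":-0.7,"fingers":100},{"ax":0,"ay":0,"az":0,"dx":0,"dy":0,"dz":-0.1,"fingers":100},{"ax":0,"ay":0,"az":0,"dx":0,"dy":0,"dz":0,"fingers":100}]'; python3 go.py 450.8 -69.3 4 -67
```

```text
time: 3.2
ee_pos: [451.1, -69.5, 8.0]
ee_rot: [0.39, 0.588, -0.39, 0.592]
ft_force: [-0.4, 0.2, -0.1]
opening: 1.001
t 3.2 pos [451.1 -69.5   8. ] psi -66.9 q7 -1.17 open 93.1 F [-0.4  0.2 -0.1]
d(cm) [-0.03  0.02 -0.4 ] az -0.01 tilt fix ax,ay [0.02 0.04]
```

```bash
python3 -m jog '[{"ax":0,"ay":0,"az":0,"dx":0,"dy":0,"dz":-0.4,"fingers":100},{"ax":0,"ay":0,"az":0,"dx":0,"dy":0,"dz":0,"fingers":0},{"ax":0,"ay":0,"az":0,"dx":0,"dy":0,"dz":0,"fingers":0},{"ax":0,"ay":0,"az":0,"dx":0,"dy":0,"dz":0,"fingers":0},{"ax":0,"ay":0,"az":0,"dx":0,"dy":0,"dz":0,"fingers":0},{"ax":0,"ay":0,"az":0,"dx":0,"dy":0,"dz":0,"fingers":0},{"ax":0,"ay":0,"az":0,"dx":0,"dy":0,"dz":0,"fingers":0},{"ax":0,"ay":0,"az":0,"dx":0,"dy":0,"dz":0,"fingers":0}]'; python3 go.py 450.8 -69.3 4 -67
```

```text
time: 4.0
ee_pos: [451.4, -69.6, 3.9]
ee_rot: [0.39, 0.588, -0.39, 0.592]
ft_force: [0.3, 0.3, -0.1]
opening: 0.504
t 4.0 pos [451.4 -69.6   3.9] psi -66.9 q7 -1.17 open 46.9 F [ 0.3  0.3 -0.1]
d(cm) [-0.06  0.03  0.01] az -0.01 tilt fix ax,ay [0.02 0.04]
```

```bash
python3 -m jog '[{"ax":0,"ay":0,"az":0,"dx":0,"dy":0,"dz":1,"fingers":0},{"ax":0,"ay":0,"az":0,"dx":0,"dy":0,"dz":1.5,"fingers":0},{"ax":0,"ay":0,"az":0,"dx":0,"dy":0,"dz":1,"fingers":0},{"ax":0,"ay":0,"az":0,"dx":0,"dy":0,"dz":0,"fingers":0}]'; python3 go.py 616.8 -81.4 45 5.8
python3 - <<'E'
from h import *
p2,_=snap('side','s2')
cv2.imwrite('pics/c2.png',cv2.resize(p2[150:270,210:330],(400,400)))
E
```

```text
time: 4.4
ee_pos: [450.9, -69.5, 41.2]
ee_rot: [0.39, 0.588, -0.39, 0.592]
ft_force: [-1.0, 0.1, -0.3]
opening: 0.504
t 4.4 pos [450.9 -69.5  41.2] psi -66.9 q7 -1.16 open 46.9 F [-1.   0.1 -0.3]
d(cm) [16.59 -1.19  0.38] az 9.09 tilt fix ax,ay [0.02 0.03]
```

View pics/c2.png

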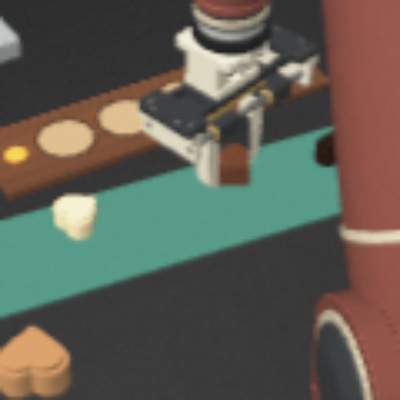

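The heart is held level between the pads (side view near (280,200)). Carrying it to mark 3.

```bash
python3 -m jog '[{"ax":0,"ay":0,"az":0.8,"dx":1.4,"dy":-0.1,"dz":0,"fingers":0},{"ax":0,"ay":0,"az":0.8,"dx":1.4,"dy":-0.1,"dz":0,"fingers":0},{"ax":0,"ay":0,"az":0.8,"dx":1.4,"dy":-0.1,"dz":0,"fingers":0},{"ax":0,"ay":0,"az":0.8,"dx":1.4,"dy":-0.1,"dz":0.1,"fingers":0},{"ax":0,"ay":0,"az":0.8,"dx":1.4,"dy":-0.1,"dz":0.1,"fingers":0},{"ax":0,"ay":0,"az":0.8,"dx":1.4,"dy":-0.1,"dz":0.1,"fingers":0},{"ax":0,"ay":0,"az":0.8,"dx":1.4,"dy":-0.1,"dz":0.1,"fingers":0},{"ax":0,"ay":0,"az":0.8,"dx":1.4,"dy":-0.1,"dz":0,"fingers":0},{"ax":0,"ay":0,"az":0.8,"dx":1.4,"dy":-0.1,"dz":0,"fingers":0},{"ax":0,"ay":0,"az":0.6,"dx":1.4,"dy":-0.1,"dz":0,"fingers":0},{"ax":0,"ay":0,"az":0,"dx":0,"dy":0,"dz":0,"fingers":0}]'; python3 go.py 616.8 -81.4 30 5.8
```

```text
time: 5.55
ee_pos: [589.6, -80.4, 39.5]
ee_rot: [0.011, 0.709, -0.014, 0.705]
ft_force: [-0.3, -0.7, -0.3]
opening: 0.507
t 5.55 pos [589.6 -80.4  39.5] psi -2.0 q7 -0.33 open 47.1 F [-0.3 -0.7 -0.3]
d(cm) [ 2.72 -0.1  -0.95] az 0.98 tilt fix ax,ay [ 0.03 -0.04]
```

```bash
python3 -m jog '[{"ax":0,"ay":0,"az":0.5,"dx":1.3,"dy":0,"dz":-0.3,"fingers":0},{"ax":0,"ay":0,"az":0.5,"dx":1.4,"dy":-0.1,"dz":-0.3,"fingers":0},{"ax":0,"ay":0,"az":0,"dx":0,"dy":0,"dz":-0.3,"fingers":0},{"ax":0,"ay":0,"az":0,"dx":0,"dy":0,"dz":0,"fingers":0}]'; python3 go.py 616.8 -81.4 14.4 5.8
```

```text
time: 5.95
ee_pos: [611.7, -81.4, 27.5]
ee_rot: [-0.037, 0.711, 0.034, 0.701]
ft_force: [-0.5, 0.3, -0.8]
opening: 0.508
t 5.95 pos [611.7 -81.4  27.5] psi 5.8 q7 -0.22 open 47.2 F [-0.5  0.3 -0.8]
d(cm) [ 0.51  0.   -1.31] az -0.0 tilt fix ax,ay [ 0.03 -0.11]
```

```bash
python3 -m jog '[{"ax":0,"ay":-0.1,"az":0,"dx":0.5,"dy":0,"dz":-0.5,"fingers":0},{"ax":0,"ay":0,"az":0,"dx":0,"dy":0,"dz":-0.4,"fingers":0},{"ax":0,"ay":0,"az":0,"dx":0,"dy":0,"dz":0,"fingers":0}]'; python3 go.py 616.8 -81.4 14.4 5.8
```

```text
time: 6.25
ee_pos: [614.3, -81.3, 17.5]
ee_rot: [-0.037, 0.707, 0.033, 0.705]
ft_force: [-0.5, -0.4, 0.1]
opening: 0.506
t 6.25 pos [614.3 -81.3  17.5] psi 5.7 q7 -0.23 open 47.0 F [-0.5 -0.4  0.1]
d(cm) [ 0.25 -0.01 -0.31] az 0.02 tilt fix ax,ay [ 0.04 -0.02]
```

```bash
python3 -m jog '[{"ax":0,"ay":0,"az":0,"dx":0.25,"dy":0,"dz":-0.2,"fingers":0},{"ax":0,"ay":0,"az":0,"dx":0,"dy":0,"dz":-0.1,"fingers":0},{"ax":0,"ay":0,"az":0,"dx":0,"dy":0,"dz":0,"fingers":0}]'; python3 go.py 616.8 -81.4 14.4 5.8
```

```text
time: 6.55
ee_pos: [616.6, -81.2, 14.4]
ee_rot: [-0.037, 0.708, 0.033, 0.705]
ft_force: [1.6, -0.7, -0.9]
opening: 0.509
t 6.55 pos [616.6 -81.2  14.4] psi 5.6 q7 -0.23 open 47.4 F [ 1.6 -0.7 -0.9]
d(cm) [ 0.02 -0.02  0.  ] az 0.02 tilt fix ax,ay [ 0.04 -0.02]
```

```bash
python3 -m jog '[{"ax":0,"ay":0,"az":0,"dx":0,"dy":0,"dz":-0.1,"fingers":0},{"ax":0,"ay":0,"az":0,"dx":0,"dy":0,"dz":0,"fingers":0}]'; python3 -m jog '[{"ax":0,"ay":0,"az":0,"dx":0,"dy":0,"dz":0,"fingers":75},{"ax":0,"ay":0,"az":0,"dx":0,"dy":0,"dz":0,"fingers":75},{"ax":0,"ay":0,"az":0,"dx":0,"dy":0,"dz":0,"fingers":75},{"ax":0,"ay":0,"az":0,"dx":0,"dy":0,"dz":0,"fingers":75}]';python3 go.py 616.8 -81.4 60 5.8
```

```text
time: 6.75
ee_pos: [617.0, -81.2, 14.4]
ee_rot: [-0.037, 0.707, 0.032, 0.705]
ft_force: [-0.6, -1.1, -0.6]
opening: 0.509
time: 7.15
ee_pos: [617.4, -81.2, 14.5]
ee_rot: [-0.037, 0.707, 0.032, 0.706]
ft_force: [-1.2, 0.4, 0.2]
opening: 0.743
t 7.15 pos [617.4 -81.2  14.5] psi 5.6 q7 -0.23 open 69.1 F [-1.2  0.4  0.2]
d(cm) [-0.06 -0.02  4.55] az 0.02 tilt fix ax,ay [ 0.04 -0.01]
```

```bash
python3 -m jog '[{"ax":0,"ay":0,"az":0,"dx":0,"dy":0,"dz":1.5,"fingers":80},{"ax":0,"ay":0,"az":0,"dx":0,"dy":0,"dz":2.5,"fingers":100},{"ax":0,"ay":0,"az":0,"dx":0,"dy":0,"dz":2,"fingers":100},{"ax":0,"ay":0,"az":0.6,"dx":-1.5,"dy":-1.2,"dz":0,"fingers":100},{"ax":0,"ay":0,"az":0.7,"dx":-1.6,"dy":-1.2,"dz":0,"fingers":100},{"ax":0,"ay":0,"az":0.7,"dx":-1.6,"dy":-1.2,"dz":0,"fingers":100},{"ax":0,"ay":0,"az":0.7,"dx":-1.6,"dy":-1.2,"dz":0,"fingers":100},{"ax":0,"ay":0,"az":0.7,"dx":-1.6,"dy":-1.2,"dz":0,"fingers":100},{"ax":0,"ay":0,"az":0.7,"dx":-1.6,"dy":-1.2,"dz":0,"fingers":100},{"ax":0,"ay":0,"az":0.7,"dx":-1.6,"dy":-1.2,"dz":0,"fingers":100},{"ax":0,"ay":0,"az":0.7,"dx":-1.6,"dy":-1.2,"dz":0,"fingers":100},{"ax":0,"ay":0,"az":0.7,"dx":-1.6,"dy":-1.2,"dz":0,"fingers":100},{"ax":0,"ay":0,"az":0,"dx":0,"dy":0,"dz":0,"fingers":100}]';python3 go.py 459.9 -203 50 57.7
```

```text
time: 8.45
ee_pos: [473.8, -192.5, 90.9]
ee_rot: [-0.344, 0.616, 0.335, 0.625]
ft_force: [-0.2, -0.2, -0.0]
opening: 1.0
t 8.45 pos [ 473.8 -192.5   90.9] psi 57.3 q7 0.68 open 93.0 F [-0.2 -0.2 -0. ]
d(cm) [-1.39 -1.05 -4.09] az 0.04 tilt fix ax,ay [0.03 0.12]
```

Run:
```python
from h import *
p,d=snap('top','t3')
cv2.imwrite('pics/c3.png',cv2.resize(p[120:270,180:380],(800,600)))
```

```text
(no output)
```

View pics/c3.png

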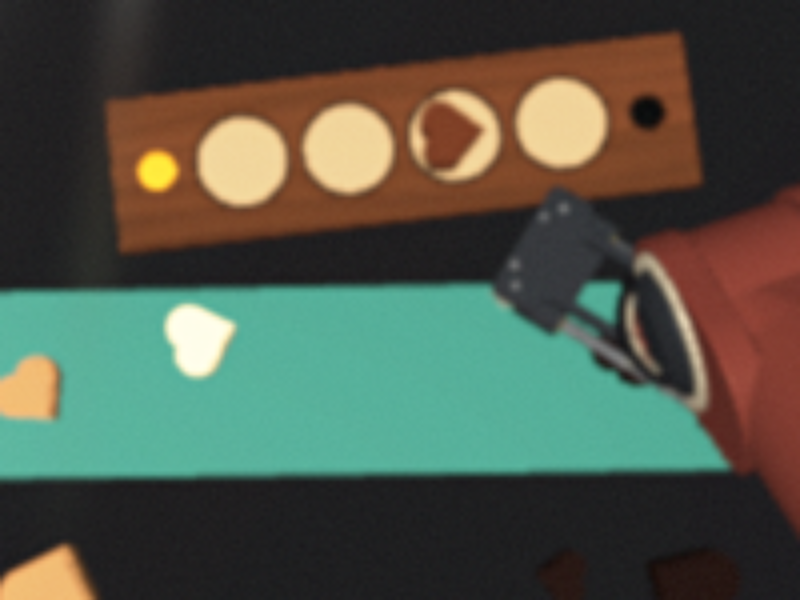

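Milk sits centred on mark 3, at crop pixel (455,135). Next, dark.

```bash
python3 -m jog '[{"ax":0,"ay":0.1,"az":0,"dx":-0.7,"dy":-0.5,"dz":-1,"fingers":100},{"ax":0,"ay":0,"az":0,"dx":-0.6,"dy":-0.5,"dz":-1.5,"fingers":100},{"ax":0,"ay":0,"az":0,"dx":0,"dy":0,"dz":-2,"fingers":100},{"ax":0,"ay":0,"az":0,"dx":0,"dy":0,"dz":-1,"fingers":100},{"ax":0,"ay":0,"az":0,"dx":0,"dy":0,"dz":0,"fingers":100}]';python3 go.py 459.9 -203 4 57.7
```

```text
time: 9.0
ee_pos: [467.4, -199.0, 35.6]
ee_rot: [-0.342, 0.618, 0.335, 0.624]
ft_force: [-0.7, 0.2, -0.2]
opening: 1.002
t 9.0 pos [ 467.4 -199.    35.6] psi 57.3 q7 0.6 open 93.2 F [-0.7  0.2 -0.2]
d(cm) [-0.75 -0.4  -3.16] az 0.05 tilt fix ax,ay [0.03 0.09]
```

```bash
python3 -m jog '[{"ax":0,"ay":0.1,"az":0.05,"dx":-0.7,"dy":-0.4,"dz":0,"fingers":100},{"ax":0,"ay":0,"az":0,"dx":0,"dy":0,"dz":-1,"fingers":100},{"ax":0,"ay":0,"az":0,"dx":0,"dy":0,"dz":-1,"fingers":100},{"ax":0,"ay":0,"az":0,"dx":0,"dy":0,"dz":0,"fingers":100}]';python3 go.py 459.9 -203 4 57.7
```

```text
time: 9.4
ee_pos: [461.8, -202.6, 15.3]
ee_rot: [-0.343, 0.62, 0.34, 0.618]
ft_force: [-0.6, -0.7, 0.8]
opening: 1.001
t 9.4 pos [ 461.8 -202.6   15.3] psi 57.7 q7 0.59 open 93.1 F [-0.6 -0.7  0.8]
d(cm) [-0.19 -0.04 -1.13] az -0.01 tilt fix ax,ay [ 0.04 -0.  ]
```

```bash
python3 -m jog '[{"ax":0,"ay":0,"az":0,"dx":-0.2,"dy":0,"dz":-0.6,"fingers":100},{"ax":0,"ay":0,"az":0,"dx":0,"dy":0,"dz":-0.3,"fingers":100},{"ax":0,"ay":0,"az":0,"dx":0,"dy":0,"dz":0,"fingers":100}]';python3 go.py 459.9 -203 4 57.7
```

```text
time: 9.7
ee_pos: [459.8, -202.6, 5.6]
ee_rot: [-0.343, 0.62, 0.34, 0.618]
ft_force: [0.1, -0.0, 0.1]
opening: 0.998
t 9.7 pos [ 459.8 -202.6    5.6] psi 57.7 q7 0.57 open 92.8 F [ 0.1 -0.   0.1]
d(cm) [ 0.01 -0.04 -0.16] az -0.01 tilt fix ax,ay [ 0.04 -0.  ]
```

```bash
python3 -m jog '[{"ax":0,"ay":0,"az":0,"dx":0,"dy":0,"dz":-0.2,"fingers":100},{"ax":0,"ay":0,"az":0,"dx":0,"dy":0,"dz":0,"fingers":0},{"ax":0,"ay":0,"az":0,"dx":0,"dy":0,"dz":0,"fingers":0},{"ax":0,"ay":0,"az":0,"dx":0,"dy":0,"dz":0,"fingers":0},{"ax":0,"ay":0,"az":0,"dx":0,"dy":0,"dz":0,"fingers":0},{"ax":0,"ay":0,"az":0,"dx":0,"dy":0,"dz":0,"fingers":0},{"ax":0,"ay":0,"az":0,"dx":0,"dy":0,"dz":0,"fingers":0},{"ax":0,"ay":0,"az":0,"dx":0,"dy":0,"dz":0,"fingers":0}]';python3 go.py 459.9 -203 4 57.7; python3 -m jog '[{"ax":0,"ay":0,"az":0,"dx":0,"dy":0,"dz":1,"fingers":0},{"ax":0,"ay":0,"az":0,"dx":0,"dy":0,"dz":1.5,"fingers":0},{"ax":0,"ay":0,"az":0,"dx":0,"dy":0,"dz":1,"fingers":0},{"ax":0,"ay":0,"az":0,"dx":0,"dy":0,"dz":0,"fingers":0}]';python3 go.py 624.5 -156.1 45 5.8
python3 - <<'E'
from h import *
p2,_=snap('side','s4')
cv2.imwrite('pics/c4.png',cv2.resize(p2[130:250,230:350],(400,400)))
E
```

```text
time: 10.5
ee_pos: [460.4, -202.7, 4.1]
ee_rot: [-0.343, 0.62, 0.339, 0.619]
ft_force: [0.7, 0.6, -1.8]
opening: 0.505
t 10.5 pos [ 460.4 -202.7    4.1] psi 57.7 q7 0.56 open 46.9 F [ 0.7  0.6 -1.8]
d(cm) [-0.05 -0.03 -0.01] az -0.0 tilt fix ax,ay [0.04 0.01]
time: 10.9
ee_pos: [460.1, -202.4, 41.4]
ee_rot: [-0.343, 0.62, 0.34, 0.619]
ft_force: [0.4, 0.1, -0.2]
opening: 0.51
t 10.9 pos [ 460.1 -202.4   41.4] psi 57.8 q7 0.63 open 47.4 F [ 0.4  0.1 -0.2]
d(cm) [16.44  4.63  0.36] az -6.5 tilt fix ax,ay [0.04 0.01]
```

View pics/c4.png

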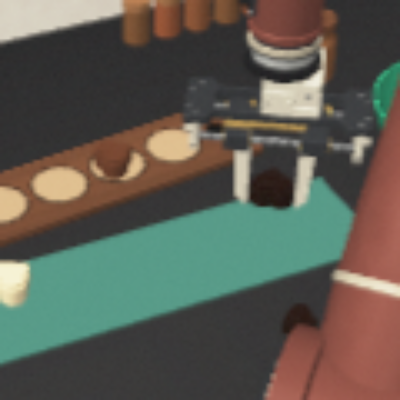

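The dark heart is held (side view near (312,187)) and milk is on the board. Carrying dark to mark 4.

```bash
python3 -m jog '[{"ax":0,"ay":0,"az":-0.8,"dx":1.9,"dy":0.5,"dz":0,"fingers":0},{"ax":0,"ay":0,"az":-0.8,"dx":1.9,"dy":0.5,"dz":0,"fingers":0},{"ax":0,"ay":0,"az":-0.8,"dx":1.9,"dy":0.5,"dz":0.1,"fingers":0},{"ax":0,"ay":0,"az":-0.8,"dx":1.9,"dy":0.5,"dz":0.1,"fingers":0},{"ax":0,"ay":0,"az":-0.8,"dx":1.9,"dy":0.5,"dz":0.1,"fingers":0},{"ax":0,"ay":0,"az":-0.8,"dx":1.9,"dy":0.5,"dz":0,"fingers":0},{"ax":0,"ay":0,"az":-0.8,"dx":1.9,"dy":0.5,"dz":0,"fingers":0},{"ax":0,"ay":0,"az":-0.4,"dx":1.9,"dy":0.5,"dz":0,"fingers":0},{"ax":0,"ay":0,"az":0,"dx":0,"dy":0,"dz":0,"fingers":0}]';python3 go.py 624.5 -156.1 30 5.8
```

```text
time: 11.85
ee_pos: [611.6, -161.0, 39.2]
ee_rot: [-0.046, 0.71, 0.049, 0.701]
ft_force: [0.0, 0.3, -1.3]
opening: 0.51
t 11.85 pos [ 611.6 -161.    39.2] psi 7.7 q7 -0.04 open 47.4 F [ 0.   0.3 -1.3]
d(cm) [ 1.29  0.49 -0.92] az -0.24 tilt fix ax,ay [-0.03 -0.1 ]
```

```bash
python3 -m jog '[{"ax":0,"ay":-0.1,"az":-0.2,"dx":1.3,"dy":0.5,"dz":-0.5,"fingers":0},{"ax":0,"ay":0,"az":0,"dx":0,"dy":0,"dz":-0.4,"fingers":0},{"ax":0,"ay":0,"az":0,"dx":0,"dy":0,"dz":-0.4,"fingers":0},{"ax":0,"ay":0,"az":0,"dx":0,"dy":0,"dz":0,"fingers":0}]';python3 go.py 624.5 -156.1 14.4 5.8
```

```text
time: 12.25
ee_pos: [619.5, -157.6, 23.1]
ee_rot: [-0.038, 0.709, 0.04, 0.703]
ft_force: [0.3, -0.1, -1.2]
opening: 0.508
t 12.25 pos [ 619.5 -157.6   23.1] psi 6.3 q7 -0.08 open 47.2 F [ 0.3 -0.1 -1.2]
d(cm) [ 0.5   0.15 -0.87] az -0.06 tilt fix ax,ay [-0.02 -0.06]
```

```bash
python3 -m jog '[{"ax":0,"ay":-0.05,"az":0,"dx":0.5,"dy":0.15,"dz":-0.4,"fingers":0},{"ax":0,"ay":0,"az":0,"dx":0.1,"dy":0.05,"dz":-0.2,"fingers":0},{"ax":0,"ay":0,"az":0,"dx":0,"dy":0,"dz":0,"fingers":0}]';python3 go.py 624.5 -156.1 14.4 5.8
```

```text
time: 12.55
ee_pos: [624.1, -157.2, 16.5]
ee_rot: [-0.038, 0.707, 0.039, 0.705]
ft_force: [-0.0, -0.0, -0.4]
opening: 0.508
t 12.55 pos [ 624.1 -157.2   16.5] psi 6.2 q7 -0.08 open 47.2 F [-0.  -0.  -0.4]
d(cm) [ 0.04  0.11 -0.21] az -0.05 tilt fix ax,ay [-0.01 -0.02]
```

```bash
python3 -m jog '[{"ax":0,"ay":0,"az":0,"dx":0,"dy":0.15,"dz":-0.2,"fingers":0},{"ax":0,"ay":0,"az":0,"dx":0,"dy":0,"dz":-0.1,"fingers":0},{"ax":0,"ay":0,"az":0,"dx":0,"dy":0,"dz":0,"fingers":0}]';python3 go.py 624.5 -156.1 14.4 5.8;python3 -m jog '[{"ax":0,"ay":0,"az":0,"dx":0,"dy":0,"dz":0,"fingers":75},{"ax":0,"ay":0,"az":0,"dx":0,"dy":0,"dz":0,"fingers":75},{"ax":0,"ay":0,"az":0,"dx":0,"dy":0,"dz":0,"fingers":75},{"ax":0,"ay":0,"az":0,"dx":0,"dy":0,"dz":0,"fingers":75},{"ax":0,"ay":0,"az":0,"dx":0,"dy":0,"dz":1.5,"fingers":80},{"ax":0,"ay":0,"az":0,"dx":0,"dy":0,"dz":2.5,"fingers":100},{"ax":0,"ay":0,"az":0,"dx":0,"dy":0,"dz":2,"fingers":100},{"ax":0,"ay":0,"az":0,"dx":0,"dy":0,"dz":0,"fingers":100}]';python3 go.py 476.9 95.8 80 20.2
```

```text
time: 12.85
ee_pos: [624.3, -155.7, 14.3]
ee_rot: [-0.038, 0.707, 0.039, 0.705]
ft_force: [-0.4, -0.1, 0.8]
opening: 0.507
t 12.85 pos [ 624.3 -155.7   14.3] psi 6.2 q7 -0.09 open 47.1 F [-0.4 -0.1  0.8]
d(cm) [ 0.02 -0.04  0.01] az -0.05 tilt fix ax,ay [-0.01 -0.02]
time: 13.65
ee_pos: [624.7, -155.4, 78.3]
ee_rot: [-0.038, 0.707, 0.039, 0.706]
ft_force: [0.4, 0.4, -0.1]
opening: 0.984
t 13.65 pos [ 624.7 -155.4   78.3] psi 6.2 q7 -0.05 open 91.5 F [ 0.4  0.4 -0.1]
d(cm) [-14.78  25.12   0.17] az 1.75 tilt fix ax,ay [-0.01 -0.01]
```

```bash
python3 -m jog '[{"ax":0,"ay":0,"az":0.2,"dx":-1.4,"dy":2.4,"dz":0.2,"fingers":100},{"ax":0,"ay":0,"az":0.2,"dx":-1.4,"dy":2.4,"dz":0.2,"fingers":100},{"ax":0,"ay":0,"az":0.2,"dx":-1.4,"dy":2.4,"dz":0.2,"fingers":100},{"ax":0,"ay":0,"az":0.2,"dx":-1.4,"dy":2.4,"dz":0,"fingers":100},{"ax":0,"ay":0,"az":0.2,"dx":-1.4,"dy":2.4,"dz":0,"fingers":100},{"ax":0,"ay":0,"az":0.2,"dx":-1.4,"dy":2.4,"dz":0,"fingers":100},{"ax":0,"ay":0,"az":0.2,"dx":-1.4,"dy":2.4,"dz":0,"fingers":100},{"ax":0,"ay":0,"az":0.2,"dx":-1.4,"dy":2.4,"dz":0,"fingers":100},{"ax":0,"ay":0,"az":0.1,"dx":-1.4,"dy":2.4,"dz":0,"fingers":100},{"ax":0,"ay":0,"az":0,"dx":0,"dy":0,"dz":0,"fingers":100}]';python3 go.py 476.9 95.8 40 20.2
```

```text
time: 14.65
ee_pos: [492.2, 65.2, 84.5]
ee_rot: [-0.124, 0.696, 0.124, 0.697]
ft_force: [-0.2, -0.2, 0.6]
opening: 0.997
t 14.65 pos [492.2  65.2  84.5] psi 20.2 q7 -0.31 open 92.8 F [-0.2 -0.2  0.6]
d(cm) [-1.53  3.06 -4.45] az 0.0 tilt fix ax,ay [-0.01  0.01]
```

```bash
python3 -m jog '[{"ax":0,"ay":0,"az":0,"dx":-0.8,"dy":1.6,"dz":-0.5,"fingers":100},{"ax":0,"ay":0,"az":0,"dx":-0.7,"dy":1.4,"dz":-1,"fingers":100},{"ax":0,"ay":0,"az":0,"dx":0,"dy":0,"dz":-2,"fingers":100},{"ax":0,"ay":0,"az":0,"dx":0,"dy":0,"dz":-1,"fingers":100},{"ax":0,"ay":0,"az":0,"dx":0,"dy":0,"dz":0,"fingers":100}]';python3 go.py 476.9 95.8 4 20.2
```

```text
time: 15.15
ee_pos: [479.4, 93.1, 38.2]
ee_rot: [-0.123, 0.695, 0.122, 0.698]
ft_force: [0.7, 0.0, -0.0]
opening: 1.0
t 15.15 pos [479.4  93.1  38.2] psi 20.0 q7 -0.45 open 93.0 F [ 0.7  0.  -0. ]
d(cm) [-0.25  0.27 -3.42] az 0.03 tilt fix ax,ay [0.01 0.03]
```

```bash
python3 -m jog '[{"ax":0,"ay":0,"az":0,"dx":-0.3,"dy":0.3,"dz":-0.8,"fingers":100},{"ax":0,"ay":0,"az":0,"dx":0,"dy":0,"dz":-1,"fingers":100},{"ax":0,"ay":0,"az":0,"dx":0,"dy":0,"dz":-0.6,"fingers":100},{"ax":0,"ay":0,"az":0,"dx":0,"dy":0,"dz":0,"fingers":100}]';python3 go.py 476.9 95.8 4 20.2
```

```text
time: 15.55
ee_pos: [477.8, 94.6, 13.0]
ee_rot: [-0.122, 0.694, 0.12, 0.699]
ft_force: [-0.0, 0.1, -0.1]
opening: 1.001
t 15.55 pos [477.8  94.6  13. ] psi 19.7 q7 -0.49 open 93.1 F [-0.   0.1 -0.1]
d(cm) [-0.09  0.12 -0.9 ] az 0.06 tilt fix ax,ay [0.01 0.05]
```

```bash
python3 -m jog '[{"ax":0,"ay":0,"az":0.05,"dx":-0.1,"dy":0.1,"dz":-0.5,"fingers":100},{"ax":0,"ay":0,"az":0,"dx":0,"dy":0,"dz":-0.3,"fingers":100},{"ax":0,"ay":0,"az":0,"dx":0,"dy":0,"dz":0,"fingers":100}]';python3 go.py 476.9 95.8 4 20.2
```

```text
time: 15.85
ee_pos: [477.1, 95.6, 4.5]
ee_rot: [-0.125, 0.694, 0.123, 0.699]
ft_force: [-0.2, -0.4, 0.2]
opening: 0.998
t 15.85 pos [477.1  95.6   4.5] psi 20.2 q7 -0.5 open 92.8 F [-0.2 -0.4  0.2]
d(cm) [-0.02  0.02 -0.05] az 0.01 tilt fix ax,ay [0.01 0.05]
```

Mark 1's TCP target is (601.8, 67.8).

```bash
python3 -m jog '[{"ax":0,"ay":0,"az":0,"dx":0,"dy":0,"dz":0,"fingers":0},{"ax":0,"ay":0,"az":0,"dx":0,"dy":0,"dz":0,"fingers":0},{"ax":0,"ay":0,"az":0,"dx":0,"dy":0,"dz":0,"fingers":0},{"ax":0,"ay":0,"az":0,"dx":0,"dy":0,"dz":0,"fingers":0},{"ax":0,"ay":0,"az":0,"dx":0,"dy":0,"dz":0,"fingers":0},{"ax":0,"ay":0,"az":0,"dx":0,"dy":0,"dz":0,"fingers":0},{"ax":0,"ay":0,"az":0,"dx":0,"dy":0,"dz":0,"fingers":0}]';python3 go.py 476.9 95.8 4 20.2; python3 -m jog '[{"ax":0,"ay":0,"az":0,"dx":0,"dy":0,"dz":1,"fingers":0},{"ax":0,"ay":0,"az":0,"dx":0,"dy":0,"dz":1.5,"fingers":0},{"ax":0,"ay":0,"az":0,"dx":0,"dy":0,"dz":1,"fingers":0},{"ax":0,"ay":0,"az":0,"dx":0,"dy":0,"dz":0,"fingers":0}]';python3 go.py 601.8 67.8 45 5.8
python3 - <<'E'
from h import *
p2,_=snap('side','s5')
cv2.imwrite('pics/c5.png',cv2.resize(p2[130:250,180:300],(400,400)))
E
```

```text
time: 16.55
ee_pos: [477.7, 95.8, 5.2]
ee_rot: [-0.125, 0.693, 0.123, 0.699]
ft_force: [-0.5, 0.1, -0.0]
opening: 0.508
t 16.55 pos [477.7  95.8   5.2] psi 20.2 q7 -0.5 open 47.2 F [-0.5  0.1 -0. ]
d(cm) [-0.08  0.   -0.12] az 0.01 tilt fix ax,ay [0.01 0.07]
time: 16.95
ee_pos: [477.2, 95.7, 42.4]
ee_rot: [-0.125, 0.693, 0.123, 0.699]
ft_force: [0.7, 0.0, -0.3]
opening: 0.504
t 16.95 pos [477.2  95.7  42.4] psi 20.2 q7 -0.45 open 46.9 F [ 0.7  0.  -0.3]
d(cm) [12.46 -2.79  0.26] az -1.8 tilt fix ax,ay [0.01 0.06]
```

View pics/c5.png

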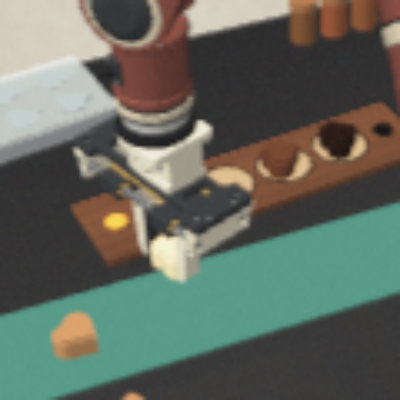

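Ivory is held (side view near (230,207)), and dark and milk are on their marks. Carrying ivory to mark 1.

```bash
python3 -m jog '[{"ax":0,"ay":0.05,"az":-0.3,"dx":1.7,"dy":-0.4,"dz":0.1,"fingers":0},{"ax":0,"ay":0,"az":-0.3,"dx":1.7,"dy":-0.4,"dz":0.1,"fingers":0},{"ax":0,"ay":0,"az":-0.3,"dx":1.7,"dy":-0.4,"dz":0.1,"fingers":0},{"ax":0,"ay":0,"az":-0.3,"dx":1.7,"dy":-0.4,"dz":0,"fingers":0},{"ax":0,"ay":0,"az":-0.3,"dx":1.7,"dy":-0.4,"dz":0,"fingers":0},{"ax":0,"ay":0,"az":-0.2,"dx":1.7,"dy":-0.4,"dz":0,"fingers":0},{"ax":0,"ay":0,"az":0,"dx":1,"dy":-0.2,"dz":0,"fingers":0},{"ax":0,"ay":0,"az":0,"dx":0,"dy":0,"dz":0,"fingers":0}]';python3 go.py 601.8 67.8 30 5.8
```

```text
time: 17.8
ee_pos: [588.9, 67.0, 41.6]
ee_rot: [-0.039, 0.709, 0.037, 0.703]
ft_force: [-0.4, -0.7, -0.2]
opening: 0.509
t 17.8 pos [588.9  67.   41.6] psi 6.1 q7 -0.45 open 47.3 F [-0.4 -0.7 -0.2]
d(cm) [ 1.29  0.08 -1.16] az -0.04 tilt fix ax,ay [ 0.03 -0.06]
```

```bash
python3 -m jog '[{"ax":0,"ay":-0.05,"az":0,"dx":1.4,"dy":0.1,"dz":-0.5,"fingers":0},{"ax":0,"ay":0,"az":0,"dx":0.2,"dy":0,"dz":-0.6,"fingers":0},{"ax":0,"ay":0,"az":0,"dx":0.1,"dy":0,"dz":-0.5,"fingers":0},{"ax":0,"ay":0,"az":0,"dx":0,"dy":0,"dz":0,"fingers":0}]';python3 go.py 601.8 67.8 15.6 5.8
```

```text
time: 18.2
ee_pos: [601.6, 68.7, 23.4]
ee_rot: [-0.041, 0.709, 0.038, 0.703]
ft_force: [-0.4, -0.9, -0.2]
opening: 0.508
t 18.2 pos [601.6  68.7  23.4] psi 6.4 q7 -0.45 open 47.2 F [-0.4 -0.9 -0.2]
d(cm) [ 0.02 -0.09 -0.78] az -0.07 tilt fix ax,ay [ 0.03 -0.06]
```

```bash
python3 -m jog '[{"ax":0,"ay":-0.05,"az":0,"dx":0,"dy":-0.1,"dz":-0.4,"fingers":0},{"ax":0,"ay":0,"az":0,"dx":0.1,"dy":0,"dz":-0.2,"fingers":0},{"ax":0,"ay":0,"az":0,"dx":0,"dy":0,"dz":-0.1,"fingers":0},{"ax":0,"ay":0,"az":0,"dx":0,"dy":0,"dz":0,"fingers":0}]';python3 go.py 601.8 67.8 15.6 5.8
```

```text
time: 18.6
ee_pos: [600.6, 68.0, 15.9]
ee_rot: [-0.041, 0.707, 0.038, 0.705]
ft_force: [-0.4, 0.7, -0.7]
opening: 0.504
t 18.6 pos [600.6  68.   15.9] psi 6.4 q7 -0.46 open 46.9 F [-0.4  0.7 -0.7]
d(cm) [ 0.12 -0.02 -0.03] az -0.08 tilt fix ax,ay [ 0.04 -0.03]
```

```bash
python3 -m jog '[{"ax":0,"ay":0,"az":0,"dx":0.1,"dy":0,"dz":-0.1,"fingers":0},{"ax":0,"ay":0,"az":0,"dx":0,"dy":0,"dz":0,"fingers":0}]';python3 go.py 601.8 67.8 15.6 5.8;python3 -m jog '[{"ax":0,"ay":0,"az":0,"dx":0,"dy":0,"dz":0,"fingers":75},{"ax":0,"ay":0,"az":0,"dx":0,"dy":0,"dz":0,"fingers":75},{"ax":0,"ay":0,"az":0,"dx":0,"dy":0,"dz":0,"fingers":75},{"ax":0,"ay":0,"az":0,"dx":0,"dy":0,"dz":0,"fingers":75},{"ax":0,"ay":0,"az":0,"dx":0,"dy":0,"dz":1.5,"fingers":80},{"ax":0,"ay":0,"az":0,"dx":0,"dy":0,"dz":2.5,"fingers":100},{"ax":0,"ay":0,"az":0,"dx":0,"dy":0,"dz":2,"fingers":100},{"ax":0,"ay":0,"az":0,"dx":0,"dy":0,"dz":0,"fingers":100}]';python3 go.py 446.7 212.9 80 -50.1
```

```text
time: 18.8
ee_pos: [601.6, 68.1, 15.6]
ee_rot: [-0.041, 0.707, 0.038, 0.705]
ft_force: [0.2, -0.2, 0.6]
opening: 0.507
t 18.8 pos [601.6  68.1  15.6] psi 6.4 q7 -0.46 open 47.2 F [ 0.2 -0.2  0.6]
d(cm) [ 0.02 -0.03 -0.  ] az -0.08 tilt fix ax,ay [ 0.04 -0.03]
time: 19.6
ee_pos: [602.4, 68.5, 80.0]
ee_rot: [-0.041, 0.707, 0.038, 0.705]
ft_force: [-0.5, 0.2, 0.2]
opening: 0.984
t 19.6 pos [602.4  68.5  80. ] psi 6.5 q7 -0.41 open 91.5 F [-0.5  0.2  0.2]
d(cm) [-15.57  14.44   0.  ] az -7.07 tilt fix ax,ay [ 0.03 -0.01]
```

```bash
python3 -m jog '[{"ax":0,"ay":0,"az":-0.8,"dx":-1.7,"dy":1.6,"dz":0.2,"fingers":100},{"ax":0,"ay":0,"az":-0.8,"dx":-1.7,"dy":1.6,"dz":0.2,"fingers":100},{"ax":0,"ay":0,"az":-0.8,"dx":-1.7,"dy":1.6,"dz":0.1,"fingers":100},{"ax":0,"ay":0,"az":-0.8,"dx":-1.7,"dy":1.6,"dz":0,"fingers":100},{"ax":0,"ay":0,"az":-0.8,"dx":-1.7,"dy":1.6,"dz":0,"fingers":100},{"ax":0,"ay":0,"az":-0.8,"dx":-1.7,"dy":1.6,"dz":0,"fingers":100},{"ax":0,"ay":0,"az":-0.8,"dx":-1.7,"dy":1.6,"dz":0,"fingers":100},{"ax":0,"ay":0,"az":-0.8,"dx":-1.7,"dy":1.6,"dz":0,"fingers":100},{"ax":0,"ay":0,"az":-0.6,"dx":0,"dy":0,"dz":0,"fingers":100},{"ax":0,"ay":0,"az":0,"dx":0,"dy":0,"dz":0,"fingers":100}]';python3 go.py 446.7 212.9 40 -50.1
```

```text
time: 20.6
ee_pos: [459.6, 199.0, 84.5]
ee_rot: [0.308, 0.637, -0.312, 0.634]
ft_force: [-0.4, 0.1, 0.5]
opening: 1.001
t 20.6 pos [459.6 199.   84.5] psi -52.0 q7 -1.5 open 93.1 F [-0.4  0.1  0.5]
d(cm) [-1.29  1.39 -4.45] az 0.24 tilt fix ax,ay [ 0.02 -0.04]
```

```bash
python3 -m jog '[{"ax":0,"ay":0,"az":0.3,"dx":-1.3,"dy":1.4,"dz":-1,"fingers":100},{"ax":0,"ay":0,"az":0,"dx":-0.2,"dy":0.1,"dz":-1.5,"fingers":100},{"ax":0,"ay":0,"az":0,"dx":0,"dy":0,"dz":-1.5,"fingers":100},{"ax":0,"ay":0,"az":0,"dx":0,"dy":0,"dz":-0.6,"fingers":100},{"ax":0,"ay":0,"az":0,"dx":0,"dy":0,"dz":0,"fingers":100}]';python3 go.py 446.7 212.9 4.5 -50.1
```

```text
time: 21.1
ee_pos: [445.6, 213.9, 37.2]
ee_rot: [0.292, 0.644, -0.295, 0.642]
ft_force: [-0.2, -0.7, 0.0]
opening: 1.005
t 21.1 pos [445.6 213.9  37.2] psi -49.1 q7 -1.52 open 93.4 F [-0.2 -0.7  0. ]
d(cm) [ 0.11 -0.1  -3.27] az -0.12 tilt fix ax,ay [ 0.02 -0.03]
```

```bash
python3 -m jog '[{"ax":0,"ay":0,"az":-0.1,"dx":0.1,"dy":-0.1,"dz":-0.8,"fingers":100},{"ax":0,"ay":0,"az":0,"dx":0,"dy":0,"dz":-1,"fingers":100},{"ax":0,"ay":0,"az":0,"dx":0,"dy":0,"dz":-0.6,"fingers":100},{"ax":0,"ay":0,"az":0,"dx":0,"dy":0,"dz":0,"fingers":100}]';python3 go.py 446.7 212.9 4.5 -50.1
```

```text
time: 21.5
ee_pos: [448.4, 212.2, 12.2]
ee_rot: [0.298, 0.641, -0.3, 0.64]
ft_force: [-0.2, -0.0, -0.3]
opening: 1.002
t 21.5 pos [448.4 212.2  12.2] psi -50.0 q7 -1.53 open 93.2 F [-0.2 -0.  -0.3]
d(cm) [-0.17  0.07 -0.77] az -0.01 tilt fix ax,ay [ 0.01 -0.01]
```

```bash
python3 -m jog '[{"ax":0,"ay":0,"az":0,"dx":-0.2,"dy":0.1,"dz":-0.5,"fingers":100},{"ax":0,"ay":0,"az":0,"dx":0,"dy":0,"dz":-0.2,"fingers":100},{"ax":0,"ay":0,"az":0,"dx":0,"dy":0,"dz":0,"fingers":100}]';python3 go.py 446.7 212.9 4.5 -50.1
```

```text
time: 21.8
ee_pos: [446.3, 213.4, 4.7]
ee_rot: [0.298, 0.641, -0.3, 0.641]
ft_force: [-0.3, 0.1, -0.0]
opening: 1.002
t 21.8 pos [446.3 213.4   4.7] psi -50.0 q7 -1.54 open 93.2 F [-0.3  0.1 -0. ]
d(cm) [ 0.04 -0.05 -0.02] az -0.01 tilt fix ax,ay [ 0.01 -0.01]
```

```bash
python3 -m jog '[{"ax":0,"ay":0,"az":0,"dx":0,"dy":0,"dz":0,"fingers":0},{"ax":0,"ay":0,"az":0,"dx":0,"dy":0,"dz":0,"fingers":0},{"ax":0,"ay":0,"az":0,"dx":0,"dy":0,"dz":0,"fingers":0},{"ax":0,"ay":0,"az":0,"dx":0,"dy":0,"dz":0,"fingers":0},{"ax":0,"ay":0,"az":0,"dx":0,"dy":0,"dz":0,"fingers":0},{"ax":0,"ay":0,"az":0,"dx":0,"dy":0,"dz":0,"fingers":0},{"ax":0,"ay":0,"az":0,"dx":0,"dy":0,"dz":0,"fingers":0}]';python3 go.py 446.7 212.9 4 -50.1; python3 -m jog '[{"ax":0,"ay":0,"az":0,"dx":0,"dy":0,"dz":1,"fingers":0},{"ax":0,"ay":0,"az":0,"dx":0,"dy":0,"dz":1.5,"fingers":0},{"ax":0,"ay":0,"az":0,"dx":0,"dy":0,"dz":1.3,"fingers":0},{"ax":0,"ay":0,"az":0,"dx":0,"dy":0,"dz":0,"fingers":0}]';python3 go.py 609.3 -7 45 5.8
python3 - <<'E'
from h import *
p2,_=snap('side','s6')
cv2.imwrite('pics/c6.png',cv2.resize(p2[150:270,150:270],(400,400)))
E
```

```text
time: 22.5
ee_pos: [446.9, 213.8, 5.4]
ee_rot: [0.299, 0.641, -0.299, 0.641]
ft_force: [-0.6, -0.0, -0.4]
opening: 0.501
t 22.5 pos [446.9 213.8   5.4] psi -50.0 q7 -1.54 open 46.6 F [-0.6 -0.  -0.4]
d(cm) [-0.02 -0.09 -0.14] az -0.01 tilt fix ax,ay [0. 0.]
time: 22.9
ee_pos: [446.4, 213.6, 45.8]
ee_rot: [0.298, 0.641, -0.299, 0.641]
ft_force: [0.1, -0.7, -0.5]
opening: 0.505
t 22.9 pos [446.4 213.6  45.8] psi -50.0 q7 -1.53 open 47.0 F [ 0.1 -0.7 -0.5]
d(cm) [ 16.29 -22.06  -0.08] az 6.98 tilt fix ax,ay [ 0.01 -0.  ]
```

View pics/c6.png

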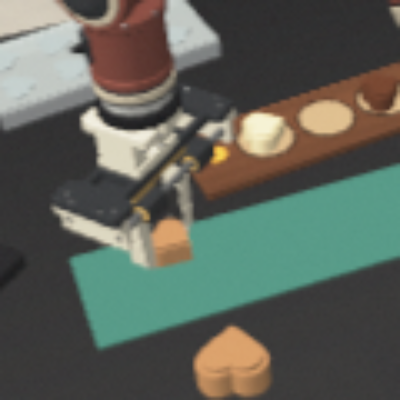

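Caramel is held (side view near (201,223)) and ivory is on mark 1. I'll move along y first, then over to mark 2.

```bash
python3 -m jog '[{"ax":0,"ay":0,"az":0.7,"dx":0.4,"dy":-2.5,"dz":0.1,"fingers":0},{"ax":0,"ay":0,"az":0.7,"dx":0.4,"dy":-2.5,"dz":0.1,"fingers":0},{"ax":0,"ay":0,"az":0.7,"dx":0.4,"dy":-2.5,"dz":0.1,"fingers":0},{"ax":0,"ay":0,"az":0.7,"dx":0.4,"dy":-2.5,"dz":0,"fingers":0},{"ax":0,"ay":0,"az":0.7,"dx":0.4,"dy":-2.5,"dz":0,"fingers":0},{"ax":0,"ay":0,"az":0.7,"dx":0.4,"dy":-2.5,"dz":0,"fingers":0},{"ax":0,"ay":0,"az":0.7,"dx":0.4,"dy":-2.5,"dz":0,"fingers":0},{"ax":0,"ay":0,"az":0.7,"dx":1,"dy":-1.5,"dz":0,"fingers":0},{"ax":0,"ay":0,"az":0.7,"dx":1.5,"dy":-0.5,"dz":0,"fingers":0},{"ax":0,"ay":0,"az":0.5,"dx":1.5,"dy":0,"dz":0,"fingers":0},{"ax":0,"ay":0,"az":0,"dx":0,"dy":0,"dz":0,"fingers":0}]';python3 go.py 609.3 -7 40 5.8
```

```text
time: 24.05
ee_pos: [510.7, 9.6, 43.4]
ee_rot: [-0.043, 0.71, 0.04, 0.702]
ft_force: [0.1, 0.9, -1.0]
opening: 0.507
t 24.05 pos [510.7   9.6  43.4] psi 6.7 q7 -0.47 open 47.2 F [ 0.1  0.9 -1. ]
d(cm) [ 9.86 -1.66 -0.34] az -0.12 tilt fix ax,ay [ 0.04 -0.08]
```

```bash
python3 -m jog '[{"ax":0,"ay":-0.1,"az":-0.1,"dx":1.5,"dy":-1.2,"dz":0,"fingers":0},{"ax":0,"ay":0,"az":0,"dx":1.8,"dy":-0.4,"dz":0,"fingers":0},{"ax":0,"ay":0,"az":0,"dx":1.8,"dy":0,"dz":0,"fingers":0},{"ax":0,"ay":0,"az":0,"dx":1.8,"dy":0,"dz":0,"fingers":0},{"ax":0,"ay":0,"az":0,"dx":1.5,"dy":0,"dz":0,"fingers":0},{"ax":0,"ay":0,"az":0,"dx":1,"dy":0,"dz":0,"fingers":0},{"ax":0,"ay":0,"az":0,"dx":0,"dy":0,"dz":0,"fingers":0}]';python3 go.py 609.3 -7 30 5.8
```

```text
time: 24.75
ee_pos: [598.2, -5.5, 39.3]
ee_rot: [-0.037, 0.711, 0.032, 0.702]
ft_force: [-0.1, 0.9, 0.3]
opening: 0.509
t 24.75 pos [598.2  -5.5  39.3] psi 5.6 q7 -0.39 open 47.3 F [-0.1  0.9  0.3]
d(cm) [ 1.11 -0.15 -0.93] az 0.03 tilt fix ax,ay [ 0.05 -0.09]
```

```bash
python3 -m jog '[{"ax":0.05,"ay":-0.1,"az":0,"dx":1.2,"dy":-0.1,"dz":-0.5,"fingers":0},{"ax":0,"ay":0,"az":0,"dx":0.2,"dy":0,"dz":-0.6,"fingers":0},{"ax":0,"ay":0,"az":0,"dx":0.1,"dy":0,"dz":-0.4,"fingers":0},{"ax":0,"ay":0,"az":0,"dx":0,"dy":0,"dz":0,"fingers":0}]';python3 go.py 609.3 -7 15.8 5.8
```

```text
time: 25.15
ee_pos: [610.9, -6.4, 22.0]
ee_rot: [-0.035, 0.707, 0.034, 0.705]
ft_force: [0.1, 0.9, -0.3]
opening: 0.506
t 25.15 pos [610.9  -6.4  22. ] psi 5.6 q7 -0.39 open 47.1 F [ 0.1  0.9 -0.3]
d(cm) [-0.16 -0.06 -0.62] az 0.03 tilt fix ax,ay [ 0.   -0.02]
```

```bash
python3 -m jog '[{"ax":0,"ay":0,"az":0,"dx":-0.1,"dy":-0.1,"dz":-0.3,"fingers":0},{"ax":0,"ay":0,"az":0,"dx":0,"dy":0,"dz":-0.2,"fingers":0},{"ax":0,"ay":0,"az":0,"dx":0,"dy":0,"dz":-0.1,"fingers":0},{"ax":0,"ay":0,"az":0,"dx":0,"dy":0,"dz":0,"fingers":0}]';python3 go.py 609.3 -7 15.6 5.8
```

```text
time: 25.55
ee_pos: [609.0, -7.4, 15.6]
ee_rot: [-0.035, 0.707, 0.034, 0.705]
ft_force: [-0.6, -0.2, -0.1]
opening: 0.507
t 25.55 pos [609.   -7.4  15.6] psi 5.6 q7 -0.39 open 47.1 F [-0.6 -0.2 -0.1]
d(cm) [ 0.03  0.04 -0.  ] az 0.03 tilt fix ax,ay [ 0.   -0.02]
```

Release, rise, and back the arm away to the right so the row can be checked.

```bash
python3 -m jog '[{"ax":0,"ay":0,"az":0,"dx":0,"dy":0,"dz":0,"fingers":75},{"ax":0,"ay":0,"az":0,"dx":0,"dy":0,"dz":0,"fingers":75},{"ax":0,"ay":0,"az":0,"dx":0,"dy":0,"dz":0,"fingers":75},{"ax":0,"ay":0,"az":0,"dx":0,"dy":0,"dz":0,"fingers":75},{"ax":0,"ay":0,"az":0,"dx":0,"dy":0,"dz":1.5,"fingers":80},{"ax":0,"ay":0,"az":0,"dx":0,"dy":0,"dz":2.5,"fingers":100},{"ax":0,"ay":0,"az":0,"dx":0,"dy":0,"dz":3,"fingers":100},{"ax":0,"ay":0,"az":0,"dx":0,"dy":0,"dz":3,"fingers":100},{"ax":0,"ay":0,"az":0,"dx":-1,"dy":0,"dz":3,"fingers":100},{"ax":0,"ay":0,"az":0,"dx":-2,"dy":0,"dz":2,"fingers":100},{"ax":0,"ay":0,"az":0,"dx":-3,"dy":0,"dz":0,"fingers":100},{"ax":0,"ay":0,"az":0,"dx":-3,"dy":0,"dz":0,"fingers":100},{"ax":0,"ay":0,"az":0,"dx":-3,"dy":0,"dz":0,"fingers":100},{"ax":0,"ay":0,"az":0,"dx":-2,"dy":0,"dz":0,"fingers":100},{"ax":0,"ay":0,"az":0,"dx":0,"dy":0,"dz":0,"fingers":100}]';python3 go.py 450 0 150 5.8
cat > chk.py <<'E'
from fit import *
p,d=snap('top','end');snap('side','endside')
bg=np.array([150,205,235.]);ims=[]
m=[(602.6,59.8),(610.1,-15),(617.6,-89.4),(625.3,-164.1)];gold=np.array([596.4,119.1])
bg=np.median(p[176:180,:][:,225:226].reshape(-1,3),0) if 0 else None
a=np.array(m[3])-m[0];a/=np.linalg.norm(a)
uvs=[tuple(np.int32(np.round(proj(np.array([[*q,36.]]),'top')[0]))) for q in m]
mk=np.median(np.load('/tmp/top0.npz')['p'][148:153,317:323].reshape(-1,3),0)
for n,q,uv in zip('ivory caramel milk dark'.split(),m,uvs):
    x,y,th,f,im=fit(p,'top',uv,12,mk,q,half=13);ims.append(im)
    e=np.array([x,y])-q;print(n,round(x,1),round(y,1),'along',round(e@a,1),'across',round(e@[-a[1],a[0]],1),'gold',round(np.hypot(*(np.array([x,y])-gold)),1),'cost',round(f,3))
cv2.imwrite('pics/endfit.png',np.vstack([np.hstack(ims[:2]),np.hstack(ims[2:])]))
E
python3 chk.py
```

```text
time: 27.05
ee_pos: [465.7, -5.3, 183.3]
ee_rot: [-0.036, 0.702, 0.035, 0.71]
ft_force: [-0.4, -0.5, -0.6]
opening: 1.001
t 27.05 pos [465.7  -5.3 183.3] psi 5.7 q7 -0.31 open 93.1 F [-0.4 -0.5 -0.6]
d(cm) [-1.57  0.53 -3.33] az 0.01 tilt fix ax,ay [0.01 0.08]
ivory 606.6 72.4 along -12.2 across 5.2 gold 47.8 cost 0.388
caramel 590.4 -11.1 along -5.9 across -19.2 gold 130.3 cost 0.618
milk 616.1 -86.2 along -3.3 across -1.2 gold 206.3 cost 0.624
dark 623.2 -164.3 along 0.0 across -2.2 gold 284.7 cost 0.052
```

View pics/end.png

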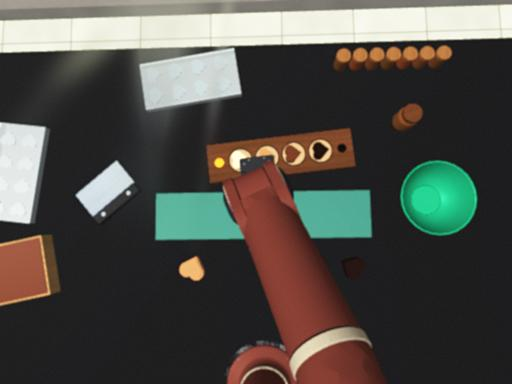

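View pics/endfit.png

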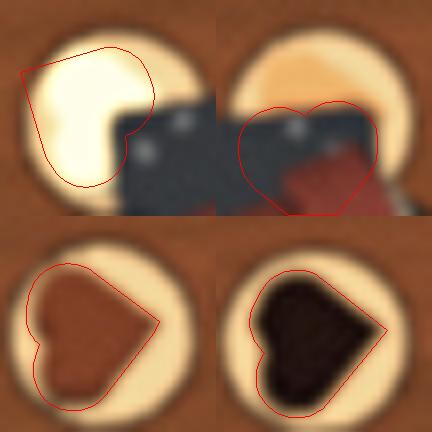

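View pics/endside.png

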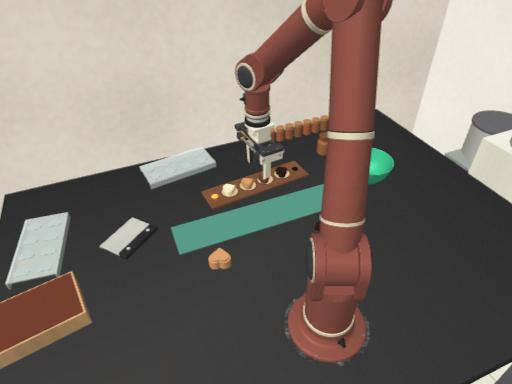

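Ivory and caramel are still hidden by the gripper in the top view around (258,165), so those fits don't count yet. Swinging the arm aside.

```bash
python3 -m jog '[{"ax":0,"ay":0,"az":0,"dx":0,"dy":-3,"dz":1,"fingers":100},{"ax":0,"ay":0,"az":0,"dx":0,"dy":-3,"dz":1,"fingers":100},{"ax":0,"ay":0,"az":0,"dx":0,"dy":-3,"dz":0,"fingers":100},{"ax":0,"ay":0,"az":0,"dx":0,"dy":-3,"dz":0,"fingers":100},{"ax":0,"ay":0,"az":0,"dx":0,"dy":-3,"dz":0,"fingers":100},{"ax":0,"ay":0,"az":0,"dx":0,"dy":-3,"dz":0,"fingers":100},{"ax":0,"ay":0,"az":0,"dx":0,"dy":-3,"dz":0,"fingers":100},{"ax":0,"ay":0,"az":0,"dx":0,"dy":-3,"dz":0,"fingers":100},{"ax":0,"ay":0,"az":0,"dx":0,"dy":-3,"dz":0,"fingers":100},{"ax":0,"ay":0,"az":0,"dx":0,"dy":-3,"dz":0,"fingers":100},{"ax":0,"ay":0,"az":0,"dx":0,"dy":-3,"dz":0,"fingers":100},{"ax":0,"ay":0,"az":0,"dx":0,"dy":0,"dz":0,"fingers":100}]'
sed -i "s/fit(p,'top',uv,12,mk,q,half=13)/fit2(n,p,'top',uv,12,mk,q,half=13)/" chk.py
cat > /tmp/ins.py <<'E'
E
sed -i "s/^from fit import \*/from fit import *\ndef fit2(n,*a,**k): return fit(*a,**k)/" chk.py
python3 chk.py; python3 -c "
import cv2;p=cv2.imread('pics/end.png');cv2.imwrite('pics/endc.png',cv2.resize(p[120:195,195:370],(700,300),interpolation=cv2.INTER_CUBIC))
a=cv2.imread('pics/top0.png');print('max change bowl/jar/scraper',[cv2.absdiff(a,p)[y0:y1,x0:x1].max() for x0,y0,x1,y1 in[(400,158,480,238),(390,100,425,132),(74,158,140,224)]])"
```

```text
time: 28.35
ee_pos: [487.2, -354.2, 208.1]
ee_rot: [-0.035, 0.692, 0.035, 0.72]
ft_force: [0.4, 1.1, -0.5]
opening: 1.0
ivory 603.7 60.8 along -0.9 across 1.2 gold 58.7 cost 0.051
caramel 606.9 -16.3 along 1.0 across -3.3 gold 135.8 cost 0.637
milk 616.0 -86.2 along -3.3 across -1.3 gold 206.2 cost 0.624
dark 623.2 -164.3 along 0.0 across -2.2 gold 284.7 cost 0.051
max change bowl/jar/scraper [np.uint8(225), np.uint8(7), np.uint8(10)]
```

View pics/endc.png

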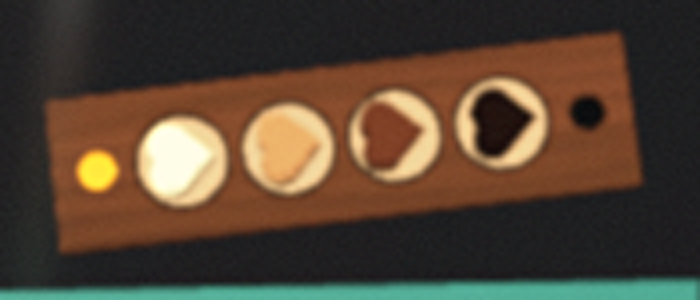

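View pics/endfit.png

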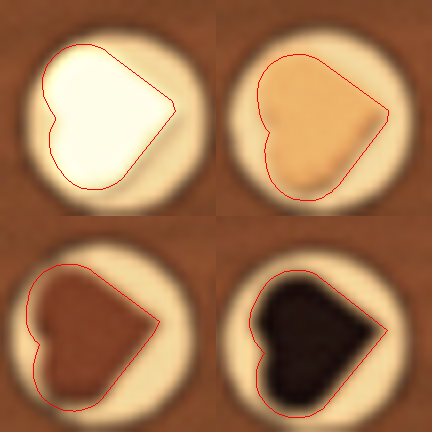

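View pics/end.png

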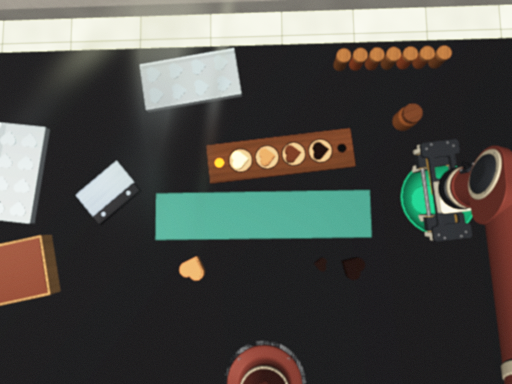

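All four hearts are in the middle of their marks. Last check: top heights for flatness, plus a moment for the arm to come to rest.

```bash
python3 -m jog '[{"ax":0,"ay":0,"az":0,"dx":0,"dy":0,"dz":0,"fingers":100},{"ax":0,"ay":0,"az":0,"dx":0,"dy":0,"dz":0,"fingers":100},{"ax":0,"ay":0,"az":0,"dx":0,"dy":0,"dz":0,"fingers":100}]'
python3 - <<'E'
from h import *
z=np.load('/tmp/end.npz');W=world('top',z['d'])
for u,v in [(239,160),(266,157),(292,154),(319,151)]:
    q=W[v-3:v+4,u-3:u+4].reshape(-1,3);q=q[q[:,2]<60];A=np.c_[q[:,:2]-q[:,:2].mean(0),np.ones(len(q))];c=np.linalg.lstsq(A,q[:,2],rcond=None)[0];print('top z',c[2].round(1),'slope',c[:2].round(3))
print(abs(read_state()['joint_vel']).max())
E
```

```text
time: 28.75
ee_pos: [490.6, -344.1, 209.0]
ee_rot: [-0.038, 0.691, 0.041, 0.721]
ft_force: [-0.3, 0.5, 0.3]
opening: 0.999
top z 35.8 slope [-0.034 -0.013]
top z 35.1 slope [0.078 0.021]
top z 35.8 slope [0.036 0.065]
top z 35.2 slope [-0.12 -0.02]
0.013191377560725654
```

The dark heart's slope (−0.12) could just be depth noise, so I'll average several frames to be sure.

Run:
```python
from h import *
D=np.mean([camera('top')[1] for _ in range(16)],0);W=world('top',D)
for u,v in [(239,160),(266,157),(292,154),(319,151)]:
    q=W[v-3:v+4,u-3:u+4].reshape(-1,3);q=q[abs(q[:,2]-36)<6];A=np.c_[q[:,:2]-q[:,:2].mean(0),np.ones(len(q))];c=np.linalg.lstsq(A,q[:,2],rcond=None)[0];print('top z',c[2].round(1),'slope',c[:2].round(3),len(q))
```

```text
top z 35.6 slope [-0.013 -0.006] 45
top z 35.5 slope [-0.011 -0.   ] 47
top z 35.5 slope [-0.007 -0.007] 46
top z 35.5 slope [-0.006  0.007] 45
```

Averaged over 16 frames, all four lie flat, with tops at about 35.5 mm against the nominal 36. Handing in.

```bash
python3 -c "
from bench import sign_off;print(sign_off())"
```

```text
the job is handed in; nothing more can be done
None
```

The four hearts are on the board in the order ivory, caramel, milk, dark, counted from the gold disc. I handed the job in at about 30 s of the 83 s allowed.

- **Position:** in the last top-view fits each heart was within about 3.5 mm of its mark's centre, along and across the board. The distances from the gold disc came out at 58.7, 135.8, 206.2 and 284.7 mm, against 60, 135, 210 and 285 mm.
- **Flatness:** averaged over 16 depth frames, every heart's top was at about 35.5 mm (nominal 36) with slopes below 0.02. A single noisy frame had shown a slope of −0.12 for the dark heart, which the average did not bear out.
- **Robot clear:** the gripper is open and well clear of everything, stopped above the bowl at about 209 mm.
- **Bystanders:** the jar and scraper looked the same in the before and after images. The same comparison was not possible for the bowl because the arm partly covered it at the end. Its visible part looked in place, and the tool was at least 95 mm above its rim.
- **Fits that disagreed:** the fit cost for caramel and milk was high, probably because their browns resemble the board. For these two I relied on the drawn outlines, which matched the hearts. An earlier check with the arm covering ivory and caramel gave bad numbers, so I moved the arm aside and repeated it.

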